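Release a battery pack from its slanted charger and kit it in the shadow-cut tray

TASK

The battery pack is latched in the slanted charger: squeeze its two side buttons right in, draw it straight out along the slant without wrenching it, and stand it upright, fully home, in the one tray cavity cut to its outline, then let go. Do not drop the pack, and leave the dish stack, the mouse and the vial where they are.

Things in the scene. Friction and masses are not known exactly. Their poses are not given: they have to be found in the camera images.
- pack: the battery pack: black block, 70 (x) x 48 (y) x 106 (z) mm, 0.2 to 0.5 kg. Origin: centre of its underside; own z up its height. The two upright corners at its -x side are cut off at 45 degrees (14 mm), so it fits its cavity one way round only. It starts latched in the charger bay, axes as point bay, leaning 35 degrees to the robot's right, with 1.5 mm of play
- buttons (a point): point on the pack midway between its two side buttons, at pack x = 0, y = 0, z = 84 mm; axes as the pack. The grey ribbed buttons, 32 mm wide (x) and 28 mm high (z), face +y and -y and stand 6 mm proud: 60 mm over both, about 50 mm with both fully in (still 1 mm proud of the sides). The pressed buttons also carry the pack: keep squeezing while lifting
- button_left (a joint): travel of the button on the pack's +y side, m: 0 out (latched), 0.005 fully in. 5 N starts it, 11 N presses it home; squeeze with 20 to 30 N, centred: off centre only one button goes in. It is one piece with a steel tooth (20 mm wide, z = 24 to 32 mm of the pack, 5 mm proud of the side) caught under a ledge of the charger, which it clears from 0.0035 on
- button_right (a joint): the same for the button and tooth on the pack's -y side
- charger: the charger, white and grey, fixed; foot 130 (x) x 130 (y) x 12 mm. Origin: on the foot's underside, under the bay, z up, open front to -x; yaw 0.8 to 1.4. A slanted back plate (130 mm wide, 128 mm long up the slant) stands parallel behind the pack, its face 50 mm behind the pack's middle, and overhangs it: a gripper straight from above meets it, one tilted along the slant does not
- bay (a point): middle of the floor of the charger bay, 40 mm above the bench, where the seated pack's origin is. z: direction to draw the pack out, 35 degrees from vertical, leaning to the charger's -x; y: the charger's y. The bay walls reach 53 mm up along z and measure 63 mm across y; draw the pack 140 mm out, clear of bay and back plate, before turning it upright
- tray: shallow white tray, 118 (x) x 256 (y) mm, rim 20 mm high, fixed; holds three dark inserts side by side along its y, in varying order. Origin: centre of its underside, z up
- insert_cut: insert block 106 (x) x 80 (y) x 28 mm, top 32 mm above the bench, with the cavity of the pack's outline: 74 (x) x 52 (y) mm, 20 mm deep, the two corners at the block's -x side cut off as on the pack; 2 mm clearance all round, 3 mm chamfer at the mouth. Origin: centre of the block's underside. The pack's x must point along the block's x; its teeth stay above the block
- cut_floor (a point): middle of the floor of that cavity (12 mm above the bench), axes as insert_cut; the pack's origin belongs here
- insert_round: like block with a round cavity of 60 mm diameter; the pack does not go in. Origin: centre of its underside
- insert_short: like block with a plain rectangular cavity 54 (x) x 52 (y) mm; the pack does not go in. Origin: centre of its underside
- dish_stack: stack of clear round dishes, 62 mm diameter, 43 mm high, loose, a bystander. Origin: centre of its underside
- mouse: black computer mouse, 110 x 62 x 37 mm, loose, a bystander. Origin: centre of its underside
- vial_0: small bottle, 25 mm diameter, 55 mm high, loose, a bystander. Origin: centre of its underside

How it is judged:
By the outcome, as a careful person would: the job done as asked, in the order asked, and still so for the second after the job is handed in, with the robot touching nothing.
It also fails if it takes over 43 s, if anything falls off the work surface, if the arm or the gripper's body presses on something with over 40 N, if the wrist force passes 120 N, or if a joint passes its speed limit or range.

ROBOT

A 6-joint arm with a two-finger parallel gripper is mounted at the origin on a cart in front of the work surface, level with it; the furniture and walls round the work are solid. World frame = base frame: x ahead of the robot, y to its left, z up, the work surface at z = 0. Lengths are in m, angles in rad, forces in N, time in s.
With the tool pointing down it reaches from about 0.375 to 0.9 m from the base axis. Payload 3.1 kg.
Tool frame: the origin (TCP) lies at the very end of the fingers, on their centre line; the grasp point (between the pads) lies 19 mm behind it; z points along the fingers, y is the line along which they close (so a half turn about z gives the same grasp; the last joint's range is limited). The gripper opens to 85 mm and grips with 20 to 120 N. Pads are 22 mm wide; open, the fingers measure 114 mm over their backs; the gripper's body (76 mm by 85 mm) begins 54 mm behind the grasp point. The pads swing forward as they close: fully open they stand 13 mm farther back than shut.
Start: joints at [-1.415, 0.527, 1.433, -0, 1.181, -0.178], TCP at [0.205, -0.59, 0.191] pointing down, gripper open.
Joint ranges: [-3.08, 3.08], [-0.75, 2.2], [0.22, 2.44], [-1.43, 4.57], [0, 2.65], [-2.85, 2.85]. Speed limits (rad/s): [2.79, 2.79, 3.14, 3.14, 3.14, 3.14].

INTERFACE

Orientations are given as a rotation vector (axis times angle).
In Python, from plant import sensors, cams, r gives the robot as it stands.
- The arm moves only by the tool arm_command, never from a script. Its argument "motion" is a list of rows, each an object with "fingers": the gripper's target within -1 to 1 (fully open at 1, half-way at 0, shut at -1); "linear": the shift along the world's x, y, z as a fraction of full scale, a list of three; "roll": the turn about the world's z as a fraction of full scale. In form: [{"fingers": fingers, "linear": [tx, ty, tz], "roll": roll}, ...]. A call has 1 to 8 rows; each row is the pose to reach, as a shift and turn from the pose commanded when the call began; what a row does not reach only later rows make up. Full scale, the value 1, is 800 mm for a shift and 45 degrees for a turn. A row lasts 1/12 s, in which the tool goes at most 41.7 mm and 7.16 degrees, less where a joint would pass 70% of its speed; a pose out of reach is approached as far as the arm can. A call with a number of a shift or a turn outside -1 to 1 is refused whole. A call with a gripper value outside its range is refused whole. The fingers move at their own pace and stop on an object; "newtons" is the grip in N (left out, the last holds). Time passes only in rows, so rows that repeat a pose let the fingers close. It gives the time, the measured TCP pose, the force, the opening and the grip force at its end, in the units of the state.
- sensors.get_obs(): the state, without advancing time (a new reading comes with each control period).
- cams.read_camera(name): name is "side" or "top"; returns a dict with "img" (400x640x3 uint8, red, green, blue), "z_map" (400x640 float32, m along the optical axis (not along the pixel's ray), 0 where there is no reading), "K" (3x3 intrinsics, pixels), "world_to_cam" (4x4, takes a point from world to camera coordinates). Camera axes: x right, y up, looking along -z (the intrinsics and any distortion apply to the point x, -y, -z); pixel columns grow to the right and rows downward; lengths in m; the calibration is good to about 2 mm. A picture is of the moment at which its call begins.
- r.close_job(): hands the job in; it is judged then, once.
The state is a dict: "clock": time; "q": joint angles; "joint_velocities": joint speeds; "joint_efforts": joint torques, N m; "tcp_pos": TCP position; "eef_rot": TCP orientation; "ft_force": force on the tool from outside, world axes, zero at the start; "ft_torque": the same for the moment, N m; "gripper_width": opening from 0.0 (shut) to 1.0 (fully open); "grasp_force": force on a finger pad.
Only numpy, scipy, OpenCV 4.12 (cv2) and the standard library are available. Lean on these libraries where they do the work, as an engineer would, in place of code of your own. Each camera call takes 0.05 s, during which the arm holds its last target. There are 200 camera calls.

## Working session

There is one attempt and no reset: what is moved stays moved. The work goes in short steps, Python scripts to look and compute and a tool call to move; the robot and the scene stay as the last step left them, time stands still between calls to the robot, and variables do not carry over. Pictures are saved under pics/ and viewed, at most 10 in all, crops included, and the job is handed in when it is done.

Besides the shell and the picture viewer there is one more tool, called as name([rows], argument=value, ...), one row to a line, values as JSON. arm_command: Moves the arm, as the interface text tells. Shift numbers are shares of 800 mm and turn numbers shares of 45 degrees, none past 1 either way. Its arguments: {"type":"object","properties":{"motion":{"type":"array","items":{"type":"object","properties":{"fingers":{"type":"number"},"linear":{"type":"array","items":{"type":"number"}},"roll":{"type":"number"}}}},"newtons":{"type":"number"}},"required":["motion"]}

```bash
ls -la; mkdir -p pics; python3 - <<'E'
from plant import sensors, cams, r
import cv2,numpy as np
print(sensors.get_obs())
for n in("side","top"):
    d=cams.read_camera(n); cv2.imwrite(f"pics/{n}0.png",d["img"][...,::-1]); np.savez(f"{n}0.npz",**d)
    print(n,d["K"],d["world_to_cam"],d.keys())
E
```

```text
total 12
drwxr-xr-x  3 agent agent 4096 Dec  3 15:09 .
drwxr-xr-x 23 root  root  4096 Dec  3 15:09 ..
drwxr-xr-x  2 agent agent 4096 Dec  3 15:09 pics
{'clock': 0.0, 'q': array([-1.41549176e+00,  5.28496165e-01,  1.43389219e+00, -8.71070564e-07,
        1.18137671e+00, -1.78531754e-01]), 'joint_velocities': array([ 0.00126983,  0.00152396,  0.00060043, -0.00033578, -0.00031535,
        0.00037318]), 'joint_efforts': array([-6.09150775e-04, -4.42348838e+01, -1.78024274e+01, -1.21484391e-04,
        8.49242293e-03,  3.59075926e-06]), 'tcp_pos': array([ 0.2046783 , -0.58969846,  0.19041849]), 'eef_rot': array([-3.09578698e+00, -5.21596805e-01, -3.83379207e-05]), 'ft_force': array([ 0.00107729, -0.37208113,  0.8838089 ]), 'ft_torque': array([-0.00526533,  0.00382736,  0.01398735]), 'grasp_force': 0.0, 'gripper_width': 1.0000077977224984}
side [[444.85151159   0.         308.97709815]
 [  0.         444.85151159 193.46492372]
 [  0.           0.           1.        ]] [[ 0.99971524  0.01834648 -0.01525947 -0.61003486]
 [ 0.00146451  0.59108462  0.80660823 -0.09236688]
 [ 0.02381806 -0.80640088  0.59088943 -1.37891628]
 [ 0.          0.          0.          1.        ]] dict_keys(['img', 'z_map', 'K', 'world_to_cam'])
top [[464.52212213   0.         313.13269854]
 [  0.         464.52212213 198.16343003]
 [  0.           0.           1.        ]] [[ 0.02580025 -0.99962193 -0.00950515  0.01074379]
 [ 0.98541774  0.02383165  0.16847532 -0.61427511]
 [-0.1681851  -0.01371325  0.98566004 -1.3083275 ]
 [ 0.          0.          0.          1.        ]] dict_keys(['img', 'z_map', 'K', 'world_to_cam'])
```

View pics/side0.png

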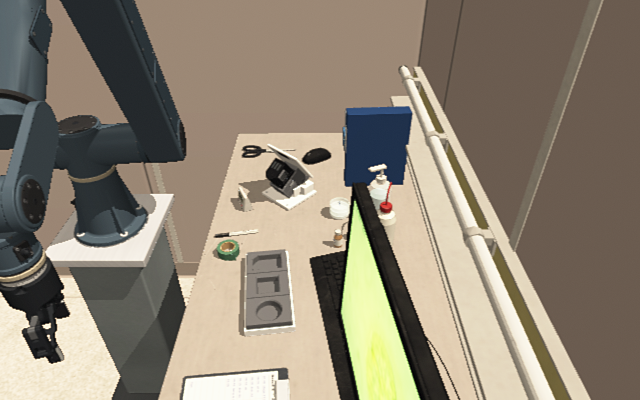

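View pics/top0.png

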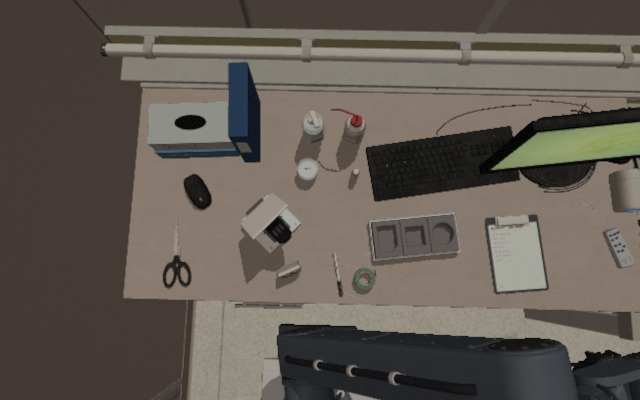

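```bash
cat > h.py <<'E'
import numpy as np,cv2
def cloud(d):
    K,T,Z=d["K"],d["world_to_cam"],d["z_map"]
    v,u=np.indices(Z.shape); c=np.stack([(u-K[0,2])/K[0,0]*Z,-(v-K[1,2])/K[1,1]*Z,-Z],-1)
    return (c-T[:3,3])@T[:3,:3]
def proj(d,p):
    c=np.asarray(p)@d["world_to_cam"][:3,:3].T+d["world_to_cam"][:3,3]
    return d["K"][0,0]*c[...,0]/-c[...,2]+d["K"][0,2], d["K"][1,1]*-c[...,1]/-c[...,2]+d["K"][1,2]
E
python3 - <<'E'
from h import *
D={n:np.load(n+"0.npz") for n in("side","top")}
for n,u,v in [("top",270,222),("top",414,237),("top",385,240),("top",441,235),("top",197,190),("top",307,169),("side",270,285),("side",290,180)]:
    print(n,u,v,cloud(D[n])[v,u].round(3),D[n]["img"][v,u])
print(cloud(D["top"])[195:255:6,235:305:8].round(3)[...,2])
# crops x8
a=cv2.resize(D["top"]["img"][190:255,230:310],None,fx=5,fy=5,interpolation=2)
b=cv2.resize(D["side"]["img"][140:214,250:325],None,fx=5,fy=5,interpolation=2)
h=max(a.shape[0],b.shape[0]); pad=lambda m:np.pad(m,((0,h-m.shape[0]),(0,0),(0,0)))
cv2.imwrite("pics/crop0.png",np.hstack([pad(a),pad(b)])[...,::-1])
E
```

```text
top 270 222 [0.526 0.136 0.18 ] [145 139 129]
top 414 237 [ 0.511 -0.275  0.015] [95 88 85]
top 385 240 [ 0.5   -0.19   0.013] [94 87 84]
top 441 235 [ 0.519 -0.355  0.014] [95 88 86]
top 197 190 [0.633 0.373 0.038] [32 30 29]
top 307 169 [0.703 0.047 0.043] [149 151 150]
side 270 285 [ 0.515 -0.263  0.013] [143 135 125]
side 290 180 [0.549 0.118 0.08 ] [116 109 102]
[[ 4.000e-03 -7.000e-03 -4.000e-03 -2.000e-03  4.000e-02  9.800e-02
  -5.000e-03 -4.000e-03 -3.000e-03]
 [-2.000e-03 -4.000e-03  3.000e-03  5.700e-02  9.500e-02  1.220e-01
   1.500e-01  1.000e-03  2.000e-03]
 [-3.000e-03 -4.000e-03 -2.000e-03  8.400e-02  1.160e-01  1.470e-01
   1.393e+00 -2.000e-03  4.000e-03]
 [-0.000e+00 -1.000e-03  7.400e-02  1.090e-01  1.410e-01  1.680e-01
   1.500e-02  1.300e-02 -1.000e-03]
 [-2.000e-03  4.900e-02  1.030e-01  1.310e-01  1.660e-01  1.370e-01
   1.800e-02  7.000e-03  1.000e-03]
 [ 0.000e+00  9.000e-02  1.250e-01  1.540e-01  1.760e-01  1.440e-01
   1.330e-01  1.100e-02  9.000e-03]
 [-1.000e-03 -1.000e-03  1.440e-01  1.790e-01  1.400e-01  1.360e-01
   1.240e-01  1.120e-01 -3.000e-03]
 [-0.000e+00 -3.000e-03  1.700e-01  9.000e-03  1.000e-02  1.320e-01
   1.120e-01  1.060e-01 -2.000e-03]
 [ 4.000e-03  2.000e-03 -3.000e-03 -0.000e+00  1.300e-02  1.300e-02
   1.080e-01  1.000e-03 -1.000e-03]
 [-2.000e-03 -1.000e-03  4.000e-03 -1.000e-03  1.500e-02  5.000e-03
   9.000e-03 -3.000e-03  3.000e-03]]
```

View pics/crop0.png

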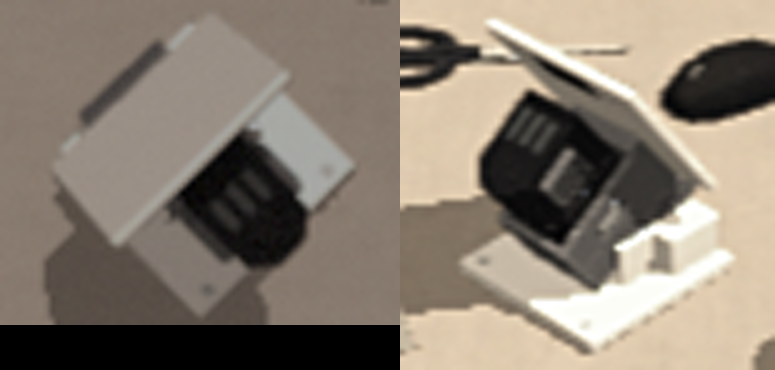

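The crops show the plate overhanging the pack (black, top view about (276,232)), and the open front facing the robot and right. One grey button is visible in the side view at about (282,176).

```bash
python3 - <<'E'
from h import *
D={n:np.load(n+"0.npz") for n in("side","top")}
P=cloud(D["top"]); I=D["top"]["img"].astype(int).sum(2)
v,u=np.indices(I.shape)
box=(u>225)&(u<315)&(v>180)&(v<260)&(P[...,2]>.03)&(P[...,2]<.25)
pts=P[box]; lum=I[box]
# plate back face: ransac plane w/ normal ~ tilt 35
rng=np.random.default_rng(0); best=0
for _ in range(3000):
    a=pts[rng.choice(len(pts),3,False)]; n=np.cross(a[1]-a[0],a[2]-a[0]); n/=np.linalg.norm(n)+1e-9
    n*=np.sign(n[2]); 
    if abs(n[2]-np.sin(np.radians(35)))>.1: continue
    inl=np.abs((pts-a[0])@n)<.004
    if inl.sum()>best: best=inl.sum(); B=inl
q=pts[B]; c=q.mean(0); n=np.linalg.svd(q-c)[2][2]; n*=np.sign(n[2])
print("plate n",n,"tilt",np.degrees(np.arcsin(n[2])),"yaw",np.arctan2(n[1],n[0]),len(q))
yaw=np.arctan2(n[1],n[0])
# foot top rectangle for yaw too
def frame(yaw):
    s,cc=np.sin(np.radians(35)),np.cos(np.radians(35)); h=np.array([np.cos(yaw),np.sin(yaw),0])
    x=cc*h+s*np.array([0,0,1]); y=np.array([-np.sin(yaw),np.cos(yaw),0]); return np.stack([x,y,np.cross(x,y)])
R=frame(yaw)
l=q@R.T; print("plate in pack axes pctl",np.percentile(l,[1,5,50,95,99],axis=0).round(4))
m=cv2.minAreaRect((l[:,1:]*1000).astype(np.float32)); print(m)
dark=lum<150
for nm in D:
  d=D[nm];P=cloud(d);I=d["img"].astype(int).sum(2)
  k=(np.linalg.norm(P[...,:2]-[.5,.12],axis=-1)<.15)&(P[...,2]>.02)&(P[...,2]<.25)&(I<(130 if nm=="top" else 110))
  l=P[k]@R.T; print(nm,"dark",k.sum(),np.percentile(l,[2,10,50,90,98],axis=0).round(4))
  zt=np.percentile(l[:,2],80); t=l[l[:,2]>np.percentile(l[:,2],97)-.012]; print(len(t),t.min(0).round(4),t.max(0).round(4),np.median(t,0).round(4))
  # foot
  f=(np.linalg.norm(P[...,:2]-[.52,.12],axis=-1)<.13)&(P[...,2]>.007)&(P[...,2]<.018)
  print("foot",f.sum(),cv2.minAreaRect((P[f][:,:2]*1000).astype(np.float32)))
E
```

```text
plate n [0.56325364 0.59169755 0.57674894] tilt 35.22220381975748 yaw 0.8100209870035203 1066
plate in pack axes pctl [[ 0.4779 -0.3514 -0.2694]
 [ 0.4794 -0.3457 -0.2552]
 [ 0.4823 -0.2877 -0.1773]
 [ 0.4842 -0.2305 -0.1201]
 [ 0.4849 -0.2249 -0.1174]]
((-288.2080078125, -193.70211791992188), (161.57379150390625, 129.49221801757812), 89.92835235595703)
side dark 378 [[ 0.3872 -0.3121 -0.2006]
 [ 0.3918 -0.3102 -0.1926]
 [ 0.4147 -0.3038 -0.1456]
 [ 0.4525 -0.2775 -0.1369]
 [ 0.4719 -0.2687 -0.1311]]
192 [ 0.3861 -0.3124 -0.1459] [ 0.4729 -0.2629 -0.1217] [ 0.4155 -0.293  -0.1391]
foot 505 ((517.4871826171875, 107.47624969482422), (126.56398010253906, 207.9460906982422), 83.06765747070312)
top dark 387 [[ 0.3949 -0.311  -0.1642]
 [ 0.402  -0.3069 -0.1491]
 [ 0.431  -0.2875 -0.142 ]
 [ 0.4571 -0.2685 -0.1391]
 [ 0.4585 -0.2641 -0.137 ]]
349 [ 0.3909 -0.3111 -0.1491] [ 0.4604 -0.2628 -0.1349] [ 0.4273 -0.2875 -0.1417]
foot 497 ((529.1953125, 124.40696716308594), (235.6201629638672, 227.30825805664062), 60.96015930175781)
```

```bash
python3 - <<'E'
from h import *
D={n:np.load(n+"0.npz") for n in("side","top")}
P=cloud(D["top"]);v,u=np.indices(P.shape[:2])
roi=(u>360)&(u<470)&(v>205)&(v<270)
m=roi&(P[...,2]>.024)&(P[...,2]<.04)
print("insert tops",m.sum()); q=P[m]; r=cv2.minAreaRect((q[:,:2]*1000).astype(np.float32));print(r)
m2=roi&(P[...,2]>.010)&(P[...,2]<.04); r=cv2.minAreaRect((P[m2][:,:2]*1000).astype(np.float32));print("tray",r)
c=(roi&(P[...,2]>.008)&(P[...,2]<.019)).astype(np.uint8)
c=cv2.morphologyEx(c,cv2.MORPH_OPEN,np.ones((3,3)))
n,L,s,_=cv2.connectedComponentsWithStats(c)
for i in range(1,n):
    if s[i,4]>60:
        a=P[L==i]; print(s[i],a.mean(0).round(4),cv2.minAreaRect((a[:,:2]*1000).astype(np.float32)))
a=cv2.resize(D["top"]["img"][205:270,360:470],None,fx=7,fy=7,interpolation=2)
cv2.imwrite("pics/tray0.png",a[...,::-1])
E
```

```text
insert tops 2008
((507.1084899902344, -251.1822509765625), (132.14614868164062, 302.5715026855469), 13.234716415405273)
tray ((512.0972900390625, -269.03662109375), (182.66058349609375, 312.9440612792969), 3.2530324459075928)
[434 224  18  20 195] [ 0.5212 -0.3588  0.0124] ((524.0875854492188, -359.0631103515625), (57.22151565551758, 47.43272018432617), 10.038268089294434)
[378 226  18  17 163] [ 0.5195 -0.1964  0.0124] ((516.6747436523438, -193.32293701171875), (47.50748825073242, 49.95121765136719), 4.690024375915527)
[406 227  17  19 220] [ 0.5148 -0.2763  0.0124] ((513.2457885742188, -276.6125183105469), (53.50606155395508, 48.376014709472656), 5.371748924255371)
[379 240  16  12 113] [ 0.4842 -0.1945  0.0125] ((483.7026062011719, -194.3486785888672), (32.86881637573242, 44.649009704589844), 2.6640167236328125)
```

View pics/tray0.png

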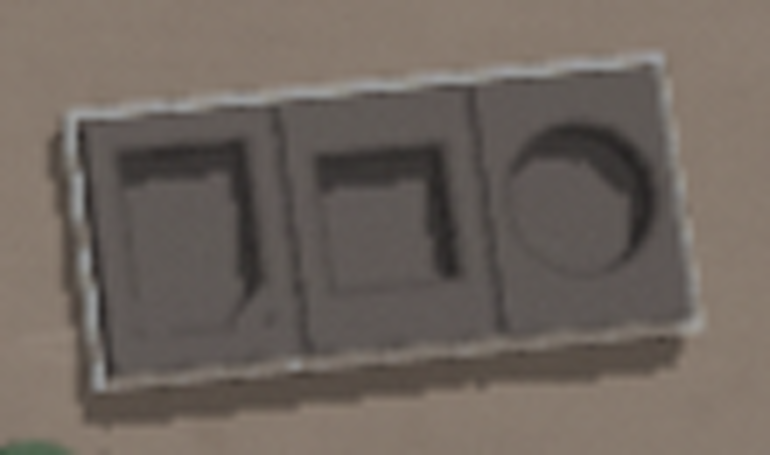

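arm_command([
  {"fingers": 1, "linear": [0, 0.02, 0.05], "roll": 0.15},
  {"fingers": 1, "linear": [0.02, 0.06, 0.1], "roll": 0.3},
  {"fingers": 1, "linear": [0.04, 0.1, 0.15], "roll": 0.45},
  {"fingers": 1, "linear": [0.06, 0.14, 0.19], "roll": 0.606},
  {"fingers": 1, "linear": [0.08, 0.18, 0.22], "roll": 0.606},
  {"fingers": 1, "linear": [0.1, 0.22, 0.24], "roll": 0.606},
  {"fingers": 1, "linear": [0.12, 0.26, 0.25], "roll": 0.606},
  {"fingers": 1, "linear": [0.14, 0.3, 0.25], "roll": 0.606},
], newtons=25)

```text
clock: 0.77
tcp_pos: [0.3101, -0.3652, 0.3913]
eef_rot: [2.884, 1.234, 0.001]
ft_force: [-0.4, 0.3, -0.3]
gripper_width: 1.0
grasp_force: 0.0
```

The leftmost insert (crop centre about (185,240)) has its lower corners cut. It is the fitting cavity, with block x pointing roughly along world +x.

```bash
cat >> h.py <<'E'
def ray(d,u,v,z):
    K,T=d["K"],d["world_to_cam"]; R=T[:3,:3]; o=-R.T@T[:3,3]
    w=np.array([(u-K[0,2])/K[0,0],-(v-K[1,2])/K[1,1],-1])@R; return o+w*(z-o[2])/w[2]
def frame(yaw):
    s,c=np.sin(np.radians(35)),np.cos(np.radians(35)); h=np.array([np.cos(yaw),np.sin(yaw),0])
    x=c*h+s*np.array([0,0,1]); y=np.array([-np.sin(yaw),np.cos(yaw),0]); return np.stack([x,y,np.cross(x,y)])
R=frame(.81); ORG=R.T@[.4257,-.2877,-.248]; BTN=ORG+.084*R[2]
E
python3 - <<'E'
from h import *
d=np.load("top0.npz")
C=[ray(d,x/7+360-.5,y/7+205-.5,z) for x,y,z in [(70,113,.02),(660,57,.02),(697,325,.02),(100,385,.02)]]
print(np.round(C,4)); C=np.array(C); print("center",C.mean(0), "len",np.linalg.norm(C[0]-C[1]),np.linalg.norm(C[1]-C[2]),np.linalg.norm(C[2]-C[3]),np.linalg.norm(C[3]-C[0]))
for a,b in((1,0),(2,3)): w=C[b]-C[a]; print("yaw",np.arctan2(-w[0],w[1]))
for a,b in((3,0),(2,1)): w=C[b]-C[a]; print("yaw",np.arctan2(w[1],w[0]))
for nm,pts in dict(L=[(87,125),(110,375)],d12=[(279,107),(307,350)],d23=[(476,90),(503,330)],floor=[(128,205),(240,200),(240,320),(140,330)]).items():
    print(nm,[ray(d,x/7+359.5,y/7+204.5,.032 if nm!="floor" else .012)[:2].round(4) for x,y in pts])
print("ORG",ORG,"BTN",BTN,"R",R.round(4))
from plant import sensors
o=sensors.get_obs();print(o["tcp_pos"],o["q"],o["eef_rot"])
E
```

```text
[[ 0.5556 -0.1426  0.02  ]
 [ 0.5857 -0.3929  0.02  ]
 [ 0.4727 -0.4055  0.02  ]
 [ 0.4414 -0.1558  0.02  ]]
center [ 0.51385804 -0.27418944  0.02      ] len 0.25203327916206214 0.11375266123452875 0.25164515415193683 0.11499177062866539
yaw 0.11979342492675925
yaw 0.12472832735749659
yaw 0.11463355220322075
yaw 0.11113831529390082
L [array([ 0.5492, -0.1485]), array([ 0.4451, -0.1585])]
d12 [array([ 0.5588, -0.2291]), array([ 0.4575, -0.2401])]
d23 [array([ 0.5681, -0.3118]), array([ 0.4678, -0.3215])]
floor [array([ 0.5179, -0.1683]), array([ 0.5212, -0.2158]), array([ 0.4704, -0.2156]), array([ 0.4652, -0.1735])]
ORG [0.54689356 0.15722732 0.04102178] BTN [0.51367323 0.12233086 0.10983055] R [[ 0.5648  0.5933  0.5736]
 [-0.7243  0.6895  0.    ]
 [-0.3955 -0.4154  0.8192]]
[ 0.31005695 -0.36516117  0.39132524] [-1.10073272e+00  1.32121196e-01  1.47733400e+00  9.16229673e-05
  1.52757765e+00 -3.38467324e-01] [2.88417842e+00 1.23393244e+00 6.13542334e-04]
```

arm_command([
  {"fingers": 1, "linear": [0.02, 0.06, 0], "roll": 0},
  {"fingers": 1, "linear": [0.04, 0.12, 0], "roll": 0},
  {"fingers": 1, "linear": [0.06, 0.18, 0], "roll": 0},
  {"fingers": 1, "linear": [0.08, 0.24, 0], "roll": 0},
  {"fingers": 1, "linear": [0.1, 0.3, 0], "roll": 0},
  {"fingers": 1, "linear": [0.12, 0.36, -0.02], "roll": 0},
  {"fingers": 1, "linear": [0.14, 0.42, -0.05], "roll": 0},
  {"fingers": 1, "linear": [0.16, 0.47, -0.08], "roll": 0},
])

```text
clock: 1.43
tcp_pos: [0.4142, -0.053, 0.354]
eef_rot: [2.886, 1.237, 0.003]
ft_force: [0.8, -0.0, -0.2]
gripper_width: 1.002
grasp_force: 0.0
```

arm_command([
  {"fingers": 1, "linear": [0.005, 0.03, -0.03], "roll": 0},
  {"fingers": 1, "linear": [0.007, 0.035, -0.07], "roll": 0},
  {"fingers": 1, "linear": [0.007, 0.035, -0.1], "roll": 0},
  {"fingers": 1, "linear": [0.007, 0.035, -0.13], "roll": 0},
  {"fingers": 1, "linear": [0.007, 0.035, -0.13], "roll": 0},
  {"fingers": 1, "linear": [0.007, 0.035, -0.13], "roll": 0},
])

```text
clock: 1.93
tcp_pos: [0.4184, -0.0266, 0.2489]
eef_rot: [-2.885, -1.237, 0.004]
ft_force: [-0.0, -0.2, 0.9]
gripper_width: 0.995
grasp_force: 0.0
```

```bash
python3 - <<'E'
from h import *
from plant import sensors,cams
o=sensors.get_obs();t=o["tcp_pos"];print(o["clock"],t,o["q"],o["eef_rot"],o["ft_force"])
print("TCP rel BTN in pack axes",R@(t-BTN))
for n in("side","top"):
    d=cams.read_camera(n);np.savez(n+"1.npz",**d);print(n,"tcp px",proj(d,t),"btn",proj(d,BTN),proj(d,BTN+.03*R[1]),proj(d,BTN-.03*R[1]))
    P=cloud(d)
    # gripper slices by height above tcp, in tool-ish axes: along pack y and horizontal perp
    h=np.array([np.cos(.81),np.sin(.81)]);y=R[1][:2]
    rel=P-t; a=rel[...,:2]@h; b=rel[...,:2]@y
    for z0 in range(-10,120,10):
        k=(np.hypot(a,b)<.085)&(rel[...,2]*1000>=z0)&(rel[...,2]*1000<z0+10)&(P[...,2]>.15)
        if k.sum()>3: print(z0,k.sum(),"perp",a[k].min().round(3),a[k].max().round(3),"y",b[k].min().round(3),b[k].max().round(3))
d=np.load("side1.npz")
u,v=map(int,proj(d,t)); c=d["img"][max(v-60,0):v+50,u-75:u+75]
cv2.imwrite("pics/grip1.png",cv2.resize(c,None,fx=5,fy=5,interpolation=2)[...,::-1]); print(u,v,c.shape)
E
```

```text
1.9333 [ 0.41837689 -0.02657758  0.24892203] [-3.31435369e-01  1.67803587e-01  1.83760437e+00  2.93350211e-05
  1.13972850e+00  4.29467750e-01] [-2.88531089 -1.23672802  0.00409308] [-0.03360168 -0.19026446  0.87301649]
TCP rel BTN in pack axes [-0.06239174 -0.03365021  0.21348651]
side tcp px (np.float64(236.32087872390878), np.float64(158.88325111022854)) btn (np.float64(278.501608881284), np.float64(171.45679778339405)) (np.float64(272.1739180205122), np.float64(167.89708542166562)) (np.float64(284.9866455062747), np.float64(175.10502674213703))
50 22 perp -0.013 0.008 y -0.049 0.049
60 59 perp -0.015 0.009 y -0.057 0.054
70 55 perp -0.015 0.009 y -0.057 0.056
80 64 perp -0.015 0.009 y -0.057 0.051
90 41 perp -0.016 0.007 y -0.069 0.067
100 104 perp -0.018 0.01 y -0.075 0.079
110 119 perp -0.02 0.01 y -0.073 0.076
top tcp px (np.float64(331.88598572960694), np.float64(264.04881306467814)) btn (np.float64(277.3122165176801), np.float64(229.41905482588703)) (np.float64(269.53951468903176), np.float64(237.06446777789742)) (np.float64(285.04434575916196), np.float64(221.8135500281141))
100 33 perp -0.012 0.014 y 0.043 0.072
110 21 perp -0.013 0.013 y 0.04 0.072
236 158 (110, 150, 3)
```

View pics/grip1.png

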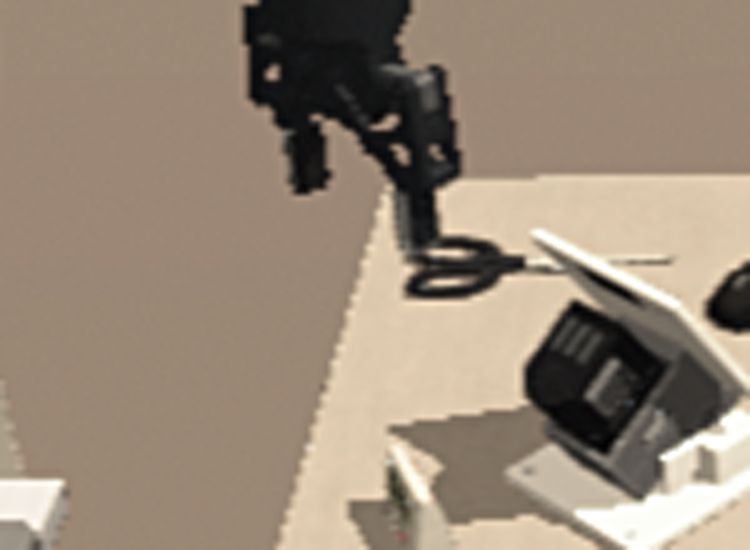

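```bash
cat > sl.py <<'E'
from h import *
from plant import sensors,cams
def slices(d,t,ang,zmin=.1):
    P=cloud(d);rel=P-t;h=np.array([np.cos(ang+np.pi/2),np.sin(ang+np.pi/2)]);y=np.array([np.cos(ang),np.sin(ang)])
    a=rel[...,:2]@h;b=rel[...,:2]@y
    for z0 in range(-30,160,10):
        k=(np.hypot(a,b)<.085)&(rel[...,2]*1000>=z0)&(rel[...,2]*1000<z0+10)&(P[...,2]>zmin)
        if k.sum()>3: print(z0,k.sum(),"perp",a[k].min().round(3),a[k].max().round(3),"y",b[k].min().round(3),b[k].max().round(3))
E
python3 - <<'E'
from sl import *
slices(np.load("side0.npz"),np.array([.20468,-.5897,.1904]),-1.237)
o=sensors.get_obs();print(o["clock"],o["tcp_pos"],o["joint_velocities"].round(3))
d=cams.read_camera("side");slices(d,o["tcp_pos"],-.761)
o=sensors.get_obs();print(o["clock"],o["tcp_pos"])
E
```

```text
50 46 perp -0.013 0.009 y -0.046 0.051
60 124 perp -0.012 0.01 y -0.049 0.057
70 118 perp -0.012 0.01 y -0.048 0.057
80 84 perp -0.007 0.01 y -0.051 0.057
90 62 perp -0.003 0.012 y -0.071 0.066
100 195 perp -0.013 0.013 y -0.072 0.075
110 200 perp -0.014 0.016 y -0.072 0.075
120 209 perp -0.013 0.016 y -0.039 0.075
130 234 perp -0.021 0.018 y -0.027 0.072
140 271 perp -0.021 0.019 y -0.011 0.071
150 357 perp -0.014 0.012 y 0.013 0.07
2.0333 [ 0.4203971  -0.02748179  0.25083694] [-0.004 -0.015 -0.013 -0.001 -0.006  0.001]
50 26 perp -0.014 0.008 y -0.053 0.049
60 55 perp -0.015 0.008 y -0.051 0.057
70 59 perp -0.015 0.009 y -0.052 0.057
80 60 perp -0.015 0.01 y -0.059 0.056
90 47 perp -0.016 0.009 y -0.059 0.055
100 100 perp -0.016 0.012 y -0.075 0.074
110 125 perp -0.021 0.011 y -0.077 0.073
120 122 perp -0.022 0.011 y -0.075 0.071
130 134 perp -0.023 0.01 y -0.071 0.072
140 161 perp -0.023 0.009 y -0.072 0.07
150 135 perp -0.019 0.009 y -0.073 0.068
2.0833 [ 0.42062199 -0.02760626  0.25114723]
```

```bash
python3 - <<'E'
from h import *
for f,t,ang in(("side0.npz",[.20468,-.5897,.1904],-1.237),("side1.npz",[.41838,-.02658,.2489],-.761),("top1.npz",[.41838,-.02658,.2489],-.761)):
    P=cloud(np.load(f));rel=P-np.array(t);a=rel[...,:2]@[np.cos(ang+np.pi/2),np.sin(ang+np.pi/2)];b=rel[...,:2]@[np.cos(ang),np.sin(ang)]
    print(f)
    for z0 in range(40,280,10):
        k=(np.hypot(a,b)<.095)&(rel[...,2]*1000>=z0)&(rel[...,2]*1000<z0+10)
        if k.sum()>3: print(z0,k.sum(),"perp",np.percentile(a[k],[2,98]).round(3),"y",np.percentile(b[k],[2,98]).round(3))
E
```

```text
side0.npz
50 46 perp [-0.012  0.009] y [-0.046  0.05 ]
60 124 perp [-0.011  0.01 ] y [-0.048  0.056]
70 118 perp [-0.008  0.01 ] y [-0.047  0.057]
80 84 perp [-0.005  0.01 ] y [-0.049  0.057]
90 62 perp [-0.003  0.012] y [-0.065  0.057]
100 195 perp [-0.012  0.012] y [-0.068  0.075]
110 200 perp [-0.013  0.015] y [-0.065  0.074]
120 209 perp [-0.012  0.016] y [-0.033  0.073]
130 234 perp [-0.015  0.018] y [-0.016  0.072]
140 271 perp [-0.017  0.018] y [-0.004  0.071]
150 357 perp [-0.013  0.011] y [0.021 0.069]
160 100 perp [-0.011  0.02 ] y [0.025 0.039]
170 267 perp [-0.029  0.036] y [-0.002  0.038]
180 305 perp [-0.028  0.035] y [-0.004  0.038]
190 306 perp [-0.029  0.036] y [-0.004  0.038]
200 345 perp [-0.028  0.036] y [-0.005  0.038]
210 469 perp [-0.026  0.035] y [-0.013  0.036]
220 170 perp [-0.018  0.033] y [-0.002  0.035]
230 345 perp [-0.016  0.034] y [-0.005  0.036]
240 252 perp [-0.012  0.034] y [-0.005  0.036]
250 275 perp [-0.009  0.032] y [-0.009  0.035]
260 222 perp [-0.006  0.032] y [-0.005  0.035]
270 282 perp [-0.002  0.032] y [-0.001  0.036]
side1.npz
50 22 perp 
[... 684 characters left out ...]
34 perp [-0.04   0.021] y [-0.012  0.037]
210 156 perp [-0.039  0.026] y [-0.02   0.035]
220 92 perp [-0.036  0.015] y [-0.008  0.034]
230 141 perp [-0.037  0.02 ] y [-0.012  0.035]
240 116 perp [-0.038  0.019] y [-0.015  0.035]
250 129 perp [-0.036  0.02 ] y [-0.012  0.034]
260 132 perp [-0.036  0.031] y [-0.008  0.033]
270 139 perp [-0.036  0.04 ] y [-0.014  0.034]
top1.npz
100 33 perp [-0.012  0.014] y [-0.072 -0.043]
110 21 perp [-0.013  0.013] y [-0.072 -0.04 ]
120 13 perp [-0.015  0.007] y [-0.071 -0.033]
130 9 perp [-0.008  0.012] y [-0.069  0.049]
140 14 perp [-0.01   0.012] y [-0.067 -0.052]
150 128 perp [-0.01   0.014] y [-0.067  0.069]
160 14 perp [-0.005  0.009] y [-0.064  0.065]
```

arm_command([
  {"fingers": -1, "linear": [0.04, 0, -0.03], "roll": 0},
  {"fingers": -1, "linear": [0.08, 0, -0.06], "roll": 0},
  {"fingers": -1, "linear": [0.12, 0, -0.1], "roll": 0},
  {"fingers": -1, "linear": [0.16, 0, -0.14], "roll": 0},
  {"fingers": -1, "linear": [0.163, 0, -0.18], "roll": 0},
  {"fingers": -1, "linear": [0.163, 0, -0.22], "roll": 0},
  {"fingers": -1, "linear": [0.163, 0, -0.25], "roll": 0},
  {"fingers": -1, "linear": [0.163, 0, -0.25], "roll": 0},
])

```text
clock: 2.75
tcp_pos: [0.5476, -0.0268, 0.0462]
eef_rot: [-2.884, -1.235, 0.009]
ft_force: [-0.9, 0.7, 0.7]
gripper_width: 0.003
grasp_force: 0.0
```

```bash
python3 - <<'E'
from sl import *
d=cams.read_camera("side");o=sensors.get_obs();t=o["tcp_pos"];print(o["clock"],t,o["gripper_width"],o["ft_force"])
slices(d,t,-.761,.025)
slices(cams.read_camera("top"),t,-.761,.025)
u,v=map(int,proj(d,t)); c=d["img"][v-60:v+50,u-75:u+75]; cv2.circle(c,(75,60),1,(255,0,0),-1)
cv2.imwrite("pics/grip2.png",cv2.resize(c,None,fx=5,fy=5,interpolation=2)[...,::-1])
E
```

```text
2.8 [ 0.54909354 -0.02708927  0.04856299] 0.0016461886622312985 [0.08791577 1.09358029 1.2332574 ]
40 16 perp -0.015 0.003 y -0.014 0.01
50 29 perp -0.015 0.004 y -0.016 0.01
60 26 perp -0.016 0.004 y -0.015 0.012
70 15 perp -0.017 -0.008 y -0.009 0.013
80 36 perp -0.016 0.006 y -0.033 0.03
90 61 perp -0.017 0.012 y -0.045 0.037
100 65 perp -0.021 0.014 y -0.049 0.045
110 74 perp -0.021 0.012 y -0.06 0.055
120 95 perp -0.023 0.01 y -0.066 0.06
130 103 perp -0.024 0.009 y -0.062 0.061
140 76 perp -0.024 0.005 y -0.03 0.047
150 40 perp -0.015 0.007 y 0.008 0.041
```

View pics/grip2.png

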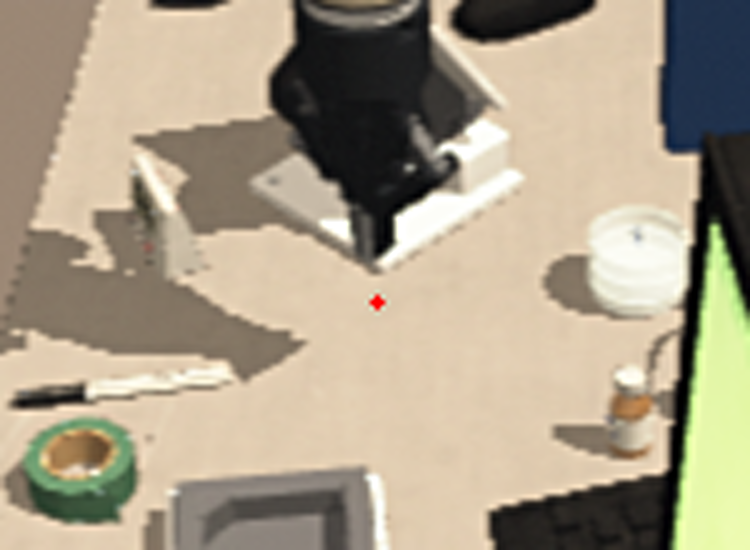

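The red dot marks the reported TCP, about 40 mm below the visible shut fingertips at crop (375,265). I'll check this with a gentle touch on the bench.

arm_command([
  {"fingers": -1, "linear": [0, 0, -0.03], "roll": 0},
  {"fingers": -1, "linear": [0, 0, -0.05], "roll": 0},
  {"fingers": -1, "linear": [0, 0, -0.06], "roll": 0},
  {"fingers": -1, "linear": [0, 0, -0.064], "roll": 0},
  {"fingers": -1, "linear": [0, 0, -0.064], "roll": 0},
])

```text
clock: 3.27
tcp_pos: [0.5508, -0.0273, -0.0003]
eef_rot: [2.886, 1.237, 0.003]
ft_force: [0.1, -0.8, -0.5]
gripper_width: -0.001
grasp_force: 0.0
```

arm_command([
  {"fingers": -1, "linear": [0, 0, -0.005], "roll": 0},
  {"fingers": -1, "linear": [0, 0, -0.01], "roll": 0},
  {"fingers": -1, "linear": [0, 0, -0.01], "roll": 0},
])

```text
clock: 3.52
tcp_pos: [0.55, -0.027, -0.0094]
eef_rot: [2.887, 1.237, 0.001]
ft_force: [-0.6, 0.3, -0.4]
gripper_width: 0.002
grasp_force: 0.0
```

arm_command([
  {"fingers": -1, "linear": [0, 0, -0.015], "roll": 0},
  {"fingers": -1, "linear": [0, 0, -0.025], "roll": 0},
  {"fingers": -1, "linear": [0, 0, -0.028], "roll": 0},
  {"fingers": -1, "linear": [0, 0, -0.031], "roll": 0},
  {"fingers": -1, "linear": [0, 0, -0.031], "roll": 0},
])

```text
clock: 3.93
tcp_pos: [0.5491, -0.0268, -0.0353]
eef_rot: [-2.887, -1.237, 0.002]
ft_force: [0.9, -0.3, -0.2]
gripper_width: -0.003
grasp_force: 0.0
```

arm_command([
  {"fingers": -1, "linear": [0, 0, -0.003], "roll": 0},
  {"fingers": -1, "linear": [0, 0, -0.005], "roll": 0},
  {"fingers": -1, "linear": [0, 0, -0.005], "roll": 0},
])

```text
clock: 4.18
tcp_pos: [0.5497, -0.027, -0.0385]
eef_rot: [-2.888, -1.237, 0.0]
ft_force: [-0.1, -0.2, -0.2]
gripper_width: 0.0
grasp_force: 0.0
```

arm_command([
  {"fingers": 1, "linear": [0, 0, 0.05], "roll": 0},
  {"fingers": 1, "linear": [0, 0, 0.1], "roll": 0},
  {"fingers": 1, "linear": [-0.01, 0, 0.15], "roll": 0},
  {"fingers": 1, "linear": [-0.03, 0.01, 0.19], "roll": 0},
  {"fingers": 1, "linear": [-0.06, 0.04, 0.22], "roll": 0},
  {"fingers": 1, "linear": [-0.09, 0.08, 0.25], "roll": 0},
  {"fingers": 1, "linear": [-0.112, 0.116, 0.268], "roll": 0},
  {"fingers": 1, "linear": [-0.112, 0.116, 0.268], "roll": 0},
])

```text
clock: 4.85
tcp_pos: [0.4563, 0.0701, 0.179]
eef_rot: [-2.884, -1.242, -0.003]
ft_force: [-0.6, -0.3, -0.3]
gripper_width: 0.998
grasp_force: 0.0
```

arm_command([
  {"fingers": 1, "linear": [0, 0, 0], "roll": 0},
  {"fingers": 1, "linear": [0, 0, 0], "roll": 0},
])

```text
clock: 5.02
tcp_pos: [0.4607, 0.0657, 0.1764]
eef_rot: [2.886, 1.238, 0.002]
ft_force: [0.5, -0.6, -0.6]
gripper_width: 1.0
grasp_force: 0.0
```

```bash
python3 - <<'E'
from sl import *
d=cams.read_camera("side");o=sensors.get_obs();t=o["tcp_pos"];print(o["clock"],t,o["eef_rot"],o["ft_force"])
h=np.array([np.cos(.81),np.sin(.81),0])
F=BTN-.003*h-[0,0,.040]; print("to F, units",(F-t)/.8, "pack axes",R@(F-t))
slices(d,t,-.761,.19); e=cams.read_camera("top"); slices(e,t,-.761,.19)
c=np.hstack([d["img"][110:220,215:325],e["img"][180:290,240:350]])
cv2.imwrite("pics/grip3.png",cv2.resize(c,None,fx=3.6,fy=3.6,interpolation=2)[...,::-1])
E
```

```text
5.0667 [0.46078343 0.06530002 0.17588229] [2.88720296e+00 1.23698149e+00 6.20548681e-04] [ 0.65580334 -1.08569453  0.32708502]
to F, units [ 0.06352663  0.06857247 -0.13256466] pack axes [ 0.00042261  0.00101527 -0.12976118]
50 18 perp -0.013 0.007 y -0.05 0.048
60 45 perp -0.016 0.008 y -0.061 0.056
70 50 perp -0.014 0.008 y -0.054 0.055
80 48 perp -0.014 0.008 y -0.056 0.055
90 36 perp -0.016 0.009 y -0.055 0.065
100 81 perp -0.018 0.013 y -0.075 0.073
110 104 perp -0.021 0.011 y -0.077 0.074
120 115 perp -0.022 0.012 y -0.077 0.073
130 96 perp -0.022 0.009 y -0.072 0.07
140 146 perp -0.024 0.009 y -0.071 0.07
150 120 perp -0.017 0.013 y -0.071 0.069
100 17 perp -0.012 0.014 y -0.072 -0.044
110 24 perp -0.016 0.013 y -0.07 -0.032
120 12 perp -0.015 0.01 y -0.072 -0.034
130 5 perp -0.011 0.01 y -0.069 -0.053
140 22 perp -0.01 0.013 y -0.069 -0.038
150 92 perp -0.013 0.014 y -0.067 0.069
```

View pics/grip3.png

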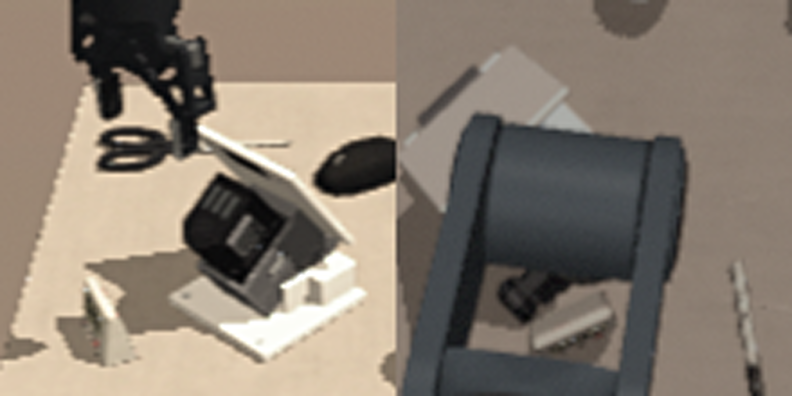

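Side crop: the open fingers sit above the pack, in line along the slant. The button faces are clear.

arm_command([
  {"fingers": 1, "linear": [0.0125, 0.0135, -0.0265], "roll": 0},
  {"fingers": 1, "linear": [0.025, 0.027, -0.053], "roll": 0},
  {"fingers": 1, "linear": [0.0375, 0.0405, -0.079], "roll": 0},
  {"fingers": 1, "linear": [0.046, 0.0495, -0.096], "roll": 0},
  {"fingers": 1, "linear": [0.051, 0.055, -0.106], "roll": 0},
  {"fingers": 1, "linear": [0.054, 0.058, -0.113], "roll": 0},
  {"fingers": 1, "linear": [0.054, 0.058, -0.113], "roll": 0},
])

```text
clock: 5.7
tcp_pos: [0.5033, 0.1118, 0.0842]
eef_rot: [-2.887, -1.236, 0.004]
ft_force: [-0.2, 0.3, -0.1]
gripper_width: 1.001
grasp_force: 0.0
```

arm_command([
  {"fingers": 1, "linear": [0.002, 0.002, -0.004], "roll": 0},
  {"fingers": 1, "linear": [0.004, 0.0045, -0.008], "roll": 0},
  {"fingers": 1, "linear": [0.006, 0.0065, -0.013], "roll": 0},
  {"fingers": 1, "linear": [0.007, 0.0075, -0.0155], "roll": 0},
  {"fingers": 1, "linear": [0.007, 0.0075, -0.0155], "roll": 0},
])

```text
clock: 6.12
tcp_pos: [0.509, 0.1183, 0.0732]
eef_rot: [2.888, 1.238, 0.0]
ft_force: [0.8, 0.5, 0.4]
gripper_width: 1.0
grasp_force: 0.0
```

```bash
python3 - <<'E'
from sl import *
d=cams.read_camera("side");o=sensors.get_obs();t=o["tcp_pos"];print(o["clock"],t,o["eef_rot"],o["ft_force"])
h=np.array([np.cos(.81),np.sin(.81),0])
F=BTN-.003*h-[0,0,.040]; print("to F, units",(F-t)/.8, "pack axes",R@(F-t))
slices(d,t,-.761,.11)
c=d["img"][100:210,225:345]
cv2.imwrite("pics/grip4.png",cv2.resize(c,None,fx=5,fy=5,interpolation=2)[...,::-1])
E
```

```text
6.1667 [0.50889919 0.11825732 0.07331888] [2.88743069e+00 1.23769784e+00 7.40537361e-05] [-1.06664619  1.46527485  0.12529971]
to F, units [ 0.00338194  0.00237585 -0.00436041] pack axes [ 0.00065496 -0.00064908 -0.00471707]
30 33 perp -0.038 0.062 y -0.015 0.032
40 112 perp -0.035 0.06 y -0.025 0.061
50 102 perp -0.022 0.058 y -0.062 0.063
60 110 perp -0.016 0.054 y -0.059 0.067
70 78 perp -0.016 0.044 y -0.053 0.065
80 44 perp -0.015 0.038 y -0.052 0.066
90 44 perp -0.016 0.033 y -0.059 0.064
100 87 perp -0.017 0.024 y -0.076 0.073
110 83 perp -0.021 0.01 y -0.077 0.074
120 100 perp -0.023 0.009 y -0.075 0.072
130 87 perp -0.022 0.009 y -0.074 0.07
140 111 perp -0.025 0.008 y -0.073 0.068
150 103 perp -0.017 0.009 y -0.072 0.069
```

View pics/grip4.png

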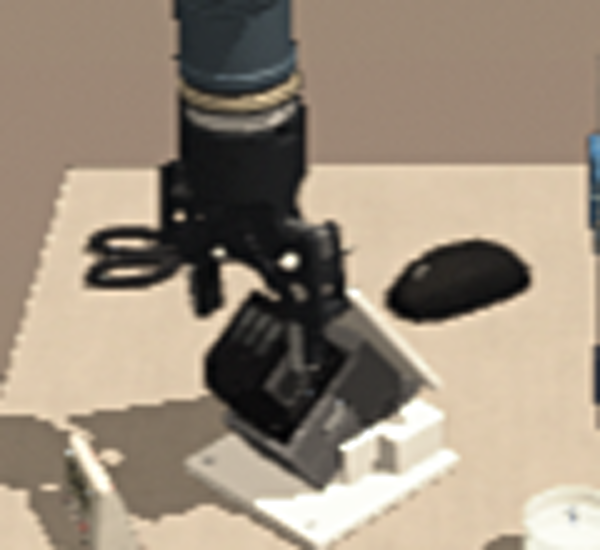

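The near finger tip (crop about (310,350)) overlaps the upper part of the ribbed button at (285,380). No contact yet.

arm_command([
  {"fingers": 1, "linear": [0.002, 0.0015, -0.003], "roll": 0},
  {"fingers": 1, "linear": [0.003, 0.0025, -0.0055], "roll": 0},
  {"fingers": 1, "linear": [0.003, 0.0025, -0.0055], "roll": 0},
])

```text
clock: 6.42
tcp_pos: [0.5114, 0.1203, 0.0686]
eef_rot: [-2.888, -1.238, 0.0]
ft_force: [0.4, -0.4, 1.0]
gripper_width: 0.996
grasp_force: 0.0
```

arm_command([
  {"fingers": -1, "linear": [0, 0, 0], "roll": 0},
  {"fingers": -1, "linear": [0, 0, 0], "roll": 0},
  {"fingers": -1, "linear": [0, 0, 0], "roll": 0},
  {"fingers": -1, "linear": [0, 0, 0], "roll": 0},
  {"fingers": -1, "linear": [0, 0, 0], "roll": 0},
  {"fingers": -1, "linear": [0, 0, 0], "roll": 0},
], newtons=28)

```text
clock: 6.92
tcp_pos: [0.5117, 0.12, 0.0702]
eef_rot: [2.887, 1.238, 0.002]
ft_force: [-1.6, -0.8, 7.8]
gripper_width: 0.557
grasp_force: 28.5
```

arm_command([
  {"fingers": -1, "linear": [-0.001, -0.001, 0.002], "roll": 0},
  {"fingers": -1, "linear": [-0.002, -0.002, 0.004], "roll": 0},
  {"fingers": -1, "linear": [-0.003, -0.0031, 0.0061], "roll": 0},
  {"fingers": -1, "linear": [-0.003, -0.0031, 0.0061], "roll": 0},
])

```text
clock: 7.25
tcp_pos: [0.5095, 0.118, 0.0739]
eef_rot: [-2.888, -1.237, -0.002]
ft_force: [1.8, 2.4, -2.1]
gripper_width: 0.554
grasp_force: 29.8
```

arm_command([
  {"fingers": -1, "linear": [-0.002, -0.002, 0.004], "roll": 0},
  {"fingers": -1, "linear": [-0.004, -0.004, 0.008], "roll": 0},
  {"fingers": -1, "linear": [-0.006, -0.006, 0.0123], "roll": 0},
  {"fingers": -1, "linear": [-0.006, -0.0062, 0.0123], "roll": 0},
])

```text
clock: 7.58
tcp_pos: [0.5041, 0.1127, 0.0843]
eef_rot: [2.888, 1.237, 0.001]
ft_force: [1.1, 2.9, -0.1]
gripper_width: 0.559
grasp_force: 30.3
```

```bash
python3 - <<'E'
from sl import *
d=cams.read_camera("side");o=sensors.get_obs();t=o["tcp_pos"];print(o["clock"],t,o["ft_force"],o["ft_torque"],o["gripper_width"])
np.savez("side5.npz",**d)
a=np.load("side0.npz")["img"][140:200,250:315];b=d["img"][140:200,250:315]
cv2.imwrite("pics/cmp5.png",cv2.resize(np.hstack([a,b]),None,fx=6,fy=6,interpolation=2)[...,::-1])
E
```

```text
7.6333 [0.50411511 0.11269675 0.08430353] [0.96406596 3.14122745 2.32546077] [ 0.58765615 -0.27300482  0.05003967] 0.5567573339574529
```

View pics/cmp5.png

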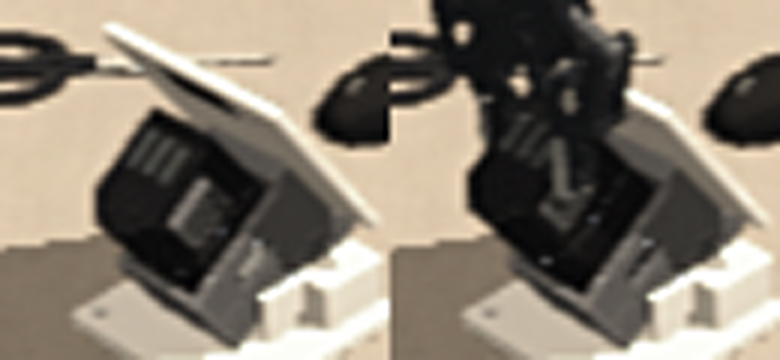

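The right half shows the pack slid up out of the bay, with its left corner moved from x=97 to x=80. It is unlatched and following the grip, so I'll continue drawing along the slant.

arm_command([
  {"fingers": -1, "linear": [-0.005, -0.0052, 0.0102], "roll": 0},
  {"fingers": -1, "linear": [-0.01, -0.0105, 0.0207], "roll": 0},
  {"fingers": -1, "linear": [-0.0155, -0.0163, 0.032], "roll": 0},
  {"fingers": -1, "linear": [-0.021, -0.022, 0.0434], "roll": 0},
  {"fingers": -1, "linear": [-0.0265, -0.0278, 0.0548], "roll": 0},
  {"fingers": -1, "linear": [-0.032, -0.0336, 0.0661], "roll": 0},
  {"fingers": -1, "linear": [-0.036, -0.0378, 0.0744], "roll": 0},
  {"fingers": -1, "linear": [-0.036, -0.0378, 0.0744], "roll": 0},
])

```text
clock: 8.3
tcp_pos: [0.4748, 0.0817, 0.1446]
eef_rot: [2.887, 1.236, 0.001]
ft_force: [0.4, -0.0, -3.9]
gripper_width: 0.557
grasp_force: 30.5
```

arm_command([
  {"fingers": -1, "linear": [-0.005, -0.0052, 0.0102], "roll": 0},
  {"fingers": -1, "linear": [-0.01, -0.0105, 0.0207], "roll": 0},
  {"fingers": -1, "linear": [-0.0155, -0.0163, 0.032], "roll": 0},
  {"fingers": -1, "linear": [-0.021, -0.022, 0.0434], "roll": 0},
  {"fingers": -1, "linear": [-0.0265, -0.0278, 0.0548], "roll": 0},
  {"fingers": -1, "linear": [-0.03, -0.0315, 0.062], "roll": 0},
  {"fingers": -1, "linear": [-0.03, -0.0315, 0.062], "roll": 0},
])

```text
clock: 8.88
tcp_pos: [0.4515, 0.0567, 0.1942]
eef_rot: [2.887, 1.236, 0.003]
ft_force: [0.7, -0.1, -4.6]
gripper_width: 0.556
grasp_force: 30.5
```

```bash
python3 - <<'E'
from sl import *
d=cams.read_camera("side");o=sensors.get_obs();t=o["tcp_pos"];print(o["clock"],t,o["ft_force"],o["ft_torque"],o["gripper_width"],o["grasp_force"])
np.savez("side6.npz",**d)
# dark points below tips: pack silhouette in h/z relative TCP
P=cloud(d);I=d["img"].astype(int).sum(2);rel=P-t;h=rel[...,0]*np.cos(.81)+rel[...,1]*np.sin(.81);y=rel@R[1]
for z0 in range(-70,80,10):
    k=(abs(h)<.12)&(abs(y)<.045)&(rel[...,2]*1000>=z0)&(rel[...,2]*1000<z0+10)&(P[...,2]>.02)&(I<120)
    if k.sum()>3: print(z0,k.sum(),"h",np.percentile(h[k],[2,98]).round(3),"y",np.percentile(y[k],[2,98]).round(3))
E
```

```text
8.9333 [0.4516229  0.05697625 0.19358355] [-0.27088136  0.22749394 -3.784578  ] [-0.07812988 -0.01883122  0.01359455] 0.5531660099238808 30.520495623350143
-40 26 h [0.007 0.113] y [-0.022  0.015]
-30 46 h [0.001 0.107] y [-0.024  0.007]
-20 50 h [-0.006  0.062] y [-0.024 -0.01 ]
-10 73 h [-0.013  0.069] y [-0.024 -0.009]
0 67 h [-0.02   0.065] y [-0.025 -0.008]
10 67 h [-0.025  0.052] y [-0.024 -0.011]
20 56 h [-0.033  0.05 ] y [-0.024 -0.009]
30 55 h [-0.043  0.04 ] y [-0.025  0.005]
40 88 h [-0.041  0.035] y [-0.024  0.019]
50 88 h [-0.028  0.026] y [-0.035  0.019]
60 61 h [-0.016  0.021] y [-0.037  0.028]
70 47 h [-0.01   0.011] y [-0.036  0.029]
```

arm_command([
  {"fingers": -1, "linear": [-0.005, -0.02, 0.02], "roll": -0.1},
  {"fingers": -1, "linear": [0, -0.05, 0.02], "roll": -0.25},
  {"fingers": -1, "linear": [0.015, -0.08, 0.01], "roll": -0.4},
  {"fingers": -1, "linear": [0.03, -0.1, -0.01], "roll": -0.55},
  {"fingers": -1, "linear": [0.045, -0.115, -0.04], "roll": -0.7},
  {"fingers": -1, "linear": [0.06, -0.121, -0.07], "roll": -0.82},
  {"fingers": -1, "linear": [0.06, -0.121, -0.1], "roll": -0.88},
  {"fingers": -1, "linear": [0.06, -0.121, -0.12], "roll": -0.88},
])

```text
clock: 9.6
tcp_pos: [0.4993, -0.0398, 0.0942]
eef_rot: [-3.135, -0.182, 0.003]
ft_force: [0.2, 1.1, -4.2]
gripper_width: 0.555
grasp_force: 31.2
```

arm_command([
  {"fingers": -1, "linear": [0, 0, -0.02], "roll": 0},
  {"fingers": -1, "linear": [0, 0, -0.03], "roll": 0},
  {"fingers": -1, "linear": [0, 0, -0.03], "roll": 0},
])

```text
clock: 9.85
tcp_pos: [0.4979, -0.039, 0.0706]
eef_rot: [-3.134, -0.186, 0.007]
ft_force: [0.5, 0.8, -4.1]
gripper_width: 0.556
grasp_force: 31.2
```

```bash
cat > pk.py <<'E'
from sl import *
def pack(hd=.119,show=1):
    o=sensors.get_obs();t=o["tcp_pos"];e=o["eef_rot"];print(o["clock"],t.round(4),e.round(3),"yaw",(2*np.arctan2(e[1],e[0]))%np.pi,o["ft_force"].round(1),o["gripper_width"].round(3))
    d=cams.read_camera("side");P=cloud(d);I=d["img"].astype(int).sum(2);rel=P-t;H=np.array([np.cos(hd),np.sin(hd),0]);h=rel@H;y=rel@[-H[1],H[0],0]
    for z0 in range(-80,60,8):
        k=(abs(h)<.1)&(abs(y)<.04)&(rel[...,2]*1000>=z0)&(rel[...,2]*1000<z0+8)&(P[...,2]>.004)&(I<150)
        if k.sum()>3: print(z0,k.sum(),"h",np.percentile(h[k],[3,97]).round(3),"y",np.percentile(y[k],[3,97]).round(3))
    return d,t
E
python3 -c "
from pk import *
pack()"
```

```text
Traceback (most recent call last):
  File "pk.py", line 3, in pack
    o=sensors.get_obs();t=o["tcp_pos"];e=o["eef_rot"];print(o["clock"],t.round(4),e.round(3),"yaw",(2*np.arctan2(e[1],e[0]))%np.pi,o["ft_force"].round(1),o["gripper_width"].round(3))
                                                                                                                                                          ^^^^^^^^^^^^^^^^^^^^^^^^
AttributeError: 'float' object has no attribute 'round'
```

```bash
sed -i 's/o\["gripper_width"\].round(3)/round(o["gripper_width"],3)/' pk.py; python3 -c "
from pk import *
pack()"
```

```text
9.85 [ 0.4979 -0.039   0.0706] [-3.134 -0.186  0.007] yaw 0.11847223725529421 [ 0.5  0.8 -4.1] 0.556
-40 10 h [0.013 0.035] y [-0.024 -0.014]
-32 21 h [0.013 0.043] y [-0.025 -0.019]
-24 38 h [0.005 0.054] y [-0.026 -0.019]
-16 51 h [0.002 0.072] y [-0.027  0.001]
-8 64 h [-0.     0.071] y [-0.026  0.015]
0 77 h [-0.007  0.066] y [-0.026  0.014]
8 74 h [-0.01   0.061] y [-0.027  0.007]
16 64 h [-0.019  0.055] y [-0.027  0.016]
24 66 h [-0.026  0.051] y [-0.025  0.017]
32 68 h [-0.037  0.045] y [-0.026  0.011]
40 78 h [-0.038  0.038] y [-0.026  0.016]
48 78 h [-0.029  0.033] y [-0.037  0.02 ]
56 48 h [-0.018  0.028] y [-0.037  0.017]
```

arm_command([
  {"fingers": -1, "linear": [0, 0, -0.012], "roll": 0},
  {"fingers": -1, "linear": [0, 0, -0.022], "roll": 0},
  {"fingers": -1, "linear": [0, 0, -0.027], "roll": 0},
  {"fingers": -1, "linear": [0, 0, -0.027], "roll": 0},
])

```text
clock: 10.23
tcp_pos: [0.4992, -0.0394, 0.0506]
eef_rot: [-3.136, -0.186, 0.0]
ft_force: [0.3, -1.0, -4.7]
gripper_width: 0.559
grasp_force: 31.2
```

arm_command([
  {"fingers": -1, "linear": [0, 0, -0.003], "roll": 0},
  {"fingers": -1, "linear": [0, 0, -0.006], "roll": 0},
  {"fingers": -1, "linear": [0, 0, -0.006], "roll": 0},
])

```text
clock: 10.48
tcp_pos: [0.4996, -0.0396, 0.0494]
eef_rot: [3.135, 0.187, 0.002]
ft_force: [-6.4, 1.0, 20.9]
gripper_width: 0.56
grasp_force: 34.7
```

arm_command([
  {"fingers": -1, "linear": [0.006, 0.0007, 0], "roll": 0},
  {"fingers": -1, "linear": [0.012, 0.0015, 0.001], "roll": 0},
  {"fingers": -1, "linear": [0.0186, 0.0022, 0.001], "roll": 0},
  {"fingers": -1, "linear": [0.025, 0.003, 0.002], "roll": 0},
  {"fingers": -1, "linear": [0.025, 0.003, 0.002], "roll": 0},
])

```text
clock: 10.9
tcp_pos: [0.5205, -0.0371, 0.0502]
eef_rot: [3.135, 0.186, 0.003]
ft_force: [-1.9, 0.8, 11.8]
gripper_width: 0.552
grasp_force: 33.5
```

```bash
python3 -c "
from pk import *
pack()"
```

```text
10.9 [ 0.5205 -0.0371  0.0502] [3.135e+00 1.860e-01 3.000e-03] yaw 0.11881519080112778 [-1.9  0.8 11.8] 0.552
-40 18 h [-0.005  0.028] y [-0.027 -0.013]
-32 37 h [-0.011  0.042] y [-0.026 -0.011]
-24 45 h [-0.01   0.057] y [-0.026  0.003]
-16 63 h [-0.016  0.056] y [-0.025  0.013]
-8 57 h [-0.011  0.053] y [-0.026  0.015]
0 60 h [-0.018  0.049] y [-0.026  0.006]
8 60 h [-0.023  0.046] y [-0.025  0.013]
16 53 h [-0.024  0.041] y [-0.027  0.011]
24 58 h [-0.028  0.038] y [-0.026  0.01 ]
32 50 h [-0.033  0.034] y [-0.027  0.011]
40 46 h [-0.043  0.03 ] y [-0.027  0.014]
48 83 h [-0.04   0.026] y [-0.035  0.016]
56 65 h [-0.028  0.023] y [-0.036  0.018]
```

arm_command([
  {"fingers": -1, "linear": [0.006, 0.0007, 0], "roll": 0},
  {"fingers": -1, "linear": [0.012, 0.0015, -0.001], "roll": 0},
  {"fingers": -1, "linear": [0.018, 0.0022, -0.002], "roll": 0},
  {"fingers": -1, "linear": [0.025, 0.003, -0.004], "roll": 0},
  {"fingers": -1, "linear": [0.031, 0.0037, -0.006], "roll": 0},
  {"fingers": -1, "linear": [0.031, 0.0037, -0.006], "roll": 0},
])

```text
clock: 11.45
tcp_pos: [0.5474, -0.0342, 0.0457]
eef_rot: [3.135, 0.185, 0.01]
ft_force: [1.3, 1.9, 9.4]
gripper_width: 0.556
grasp_force: 34.0
```

```bash
python3 -c "
from pk import *
pack()"
```

```text
11.45 [ 0.5474 -0.0342  0.0457] [3.135 0.185 0.01 ] yaw 0.11798413816948089 [1.3 1.9 9.4] 0.556
-40 26 h [-0.028  0.021] y [-0.025 -0.013]
-32 50 h [-0.03   0.032] y [-0.026 -0.014]
-24 50 h [-0.029  0.034] y [-0.026 -0.013]
-16 47 h [-0.033  0.033] y [-0.026 -0.012]
-8 52 h [-0.034  0.032] y [-0.026 -0.007]
0 48 h [-0.032  0.03 ] y [-0.025 -0.014]
8 52 h [-0.036  0.029] y [-0.026 -0.004]
16 49 h [-0.037  0.027] y [-0.026 -0.006]
24 44 h [-0.038  0.025] y [-0.027 -0.015]
32 41 h [-0.04   0.025] y [-0.027 -0.001]
40 35 h [-0.042  0.023] y [-0.028 -0.014]
48 30 h [-0.045  0.022] y [-0.035 -0.006]
56 109 h [-0.046  0.018] y [-0.037  0.019]
```

arm_command([
  {"fingers": -1, "linear": [0.006, 0.0007, -0.0015], "roll": 0},
  {"fingers": -1, "linear": [0.012, 0.0015, -0.004], "roll": 0},
  {"fingers": -1, "linear": [0.017, 0.002, -0.006], "roll": 0},
  {"fingers": -1, "linear": [0.019, 0.0022, -0.008], "roll": 0},
  {"fingers": -1, "linear": [0.019, 0.0022, -0.008], "roll": 0},
])

```text
clock: 11.92
tcp_pos: [0.5636, -0.0323, 0.0396]
eef_rot: [3.135, 0.184, 0.014]
ft_force: [2.5, 2.2, 9.8]
gripper_width: 0.553
grasp_force: 34.5
```

```bash
python3 -c "
from pk import *
pack()"
```

```text
11.9167 [ 0.5636 -0.0323  0.0396] [3.135 0.184 0.014] yaw 0.11755653622340798 [2.5 2.2 9.8] 0.553
-40 17 h [-0.039  0.017] y [-0.023 -0.016]
-32 41 h [-0.042  0.016] y [-0.026 -0.016]
-24 47 h [-0.045  0.019] y [-0.026 -0.012]
-16 48 h [-0.042  0.018] y [-0.025 -0.015]
-8 51 h [-0.045  0.018] y [-0.026 -0.012]
0 41 h [-0.041  0.019] y [-0.026 -0.017]
8 54 h [-0.044  0.02 ] y [-0.027 -0.014]
16 44 h [-0.041  0.017] y [-0.027 -0.017]
24 49 h [-0.043  0.016] y [-0.026 -0.015]
32 40 h [-0.045  0.017] y [-0.027 -0.013]
40 27 h [-0.043  0.018] y [-0.026 -0.015]
48 35 h [-0.044  0.015] y [-0.034 -0.013]
56 43 h [-0.043  0.018] y [-0.038 -0.015]
```

arm_command([
  {"fingers": -1, "linear": [0, 0, -0.003], "roll": 0},
  {"fingers": -1, "linear": [0, 0, -0.005], "roll": 0},
  {"fingers": -1, "linear": [0, 0, -0.005], "roll": 0},
])

```text
clock: 12.22
tcp_pos: [0.5654, -0.032, 0.0387]
eef_rot: [3.134, 0.185, 0.021]
ft_force: [1.5, 6.1, 26.4]
gripper_width: 0.557
grasp_force: 37.0
```

```bash
cat >> pk.py <<'E'
def tilt(d,t,hd=.119):
    # fit near (-y) dark face: lean about h via its left/right silhouette edges, per height
    P=cloud(d);I=d["img"].astype(int).sum(2);rel=P-t;H=np.array([np.cos(hd),np.sin(hd),0]);h=rel@H;y=rel@[-H[1],H[0],0];z=rel[...,2]
    k=(abs(h)<.1)&(abs(y)<.04)&(I<150)&(P[...,2]>.008)&(z<.044)
    L=[];Rr=[]
    for z0 in np.arange(max(-.036,.008-t[2]),.04,.006):
        m=k&(z>=z0)&(z<z0+.006)
        if m.sum()>8: L.append((z0,np.percentile(h[m],4)));Rr.append((z0,np.percentile(h[m],96)))
    for n,a in(("-x",L),("+x",Rr)):
        a=np.array(a);p=np.polyfit(*a.T,1);print(n,"edge lean deg",np.degrees(np.arctan(-p[0])).round(2),"h at tcp",p[1].round(4))
E
python3 -c "
from pk import *
d,t=pack();tilt(d,t)"
```

```text
12.2167 [ 0.5654 -0.032   0.0387] [3.134 0.185 0.021] yaw 0.11772711925536777 [ 1.5  6.1 26.4] 0.557
-40 11 h [-0.044  0.014] y [-0.023 -0.014]
-32 45 h [-0.044  0.016] y [-0.025 -0.013]
-24 45 h [-0.045  0.014] y [-0.026 -0.013]
-16 49 h [-0.046  0.016] y [-0.025 -0.014]
-8 44 h [-0.046  0.017] y [-0.027 -0.012]
0 49 h [-0.043  0.016] y [-0.027 -0.014]
8 47 h [-0.046  0.017] y [-0.025 -0.014]
16 49 h [-0.044  0.017] y [-0.026 -0.012]
24 47 h [-0.041  0.018] y [-0.026 -0.018]
32 37 h [-0.044  0.016] y [-0.027 -0.014]
40 38 h [-0.044  0.019] y [-0.026 -0.013]
48 34 h [-0.046  0.019] y [-0.036 -0.012]
56 38 h [-0.045  0.019] y [-0.037 -0.014]
-x edge lean deg -1.82 h at tcp -0.0435
+x edge lean deg -0.56 h at tcp 0.0154
```

arm_command([
  {"fingers": -1, "linear": [0, 0, 0.015], "roll": 0},
  {"fingers": -1, "linear": [0, 0, 0.045], "roll": 0},
  {"fingers": -1, "linear": [0, -0.02, 0.08], "roll": 0},
  {"fingers": -1, "linear": [-0.015, -0.055, 0.09], "roll": 0},
  {"fingers": -1, "linear": [-0.03, -0.095, 0.09], "roll": 0},
  {"fingers": -1, "linear": [-0.045, -0.14, 0.09], "roll": 0},
  {"fingers": -1, "linear": [-0.058, -0.18, 0.09], "roll": 0},
  {"fingers": -1, "linear": [-0.0635, -0.2, 0.09], "roll": 0},
])

```text
clock: 12.93
tcp_pos: [0.5077, -0.1961, 0.1053]
eef_rot: [3.134, 0.183, 0.002]
ft_force: [1.5, 0.4, -3.8]
gripper_width: 0.556
grasp_force: 32.6
```

arm_command([
  {"fingers": -1, "linear": [0, 0, 0], "roll": 0},
  {"fingers": -1, "linear": [0, 0, 0], "roll": 0},
  {"fingers": -1, "linear": [0, 0, 0], "roll": 0},
])

```text
clock: 13.18
tcp_pos: [0.5083, -0.1916, 0.1047]
eef_rot: [-3.135, -0.186, 0.0]
ft_force: [0.2, 0.0, -4.8]
gripper_width: 0.552
grasp_force: 32.6
```

```bash
cat > m.py <<'E'
from pk import *
d,t=pack();tilt(d,t);np.savez("side7.npz",**d)
# cavity in side0: floor points of cut insert, in tray axes
hd=.119;H=np.array([np.cos(hd),np.sin(hd),0]);Y=np.array([-H[1],H[0],0])
for n in("side0","top0"):
    P=cloud(np.load(n+".npz"));c0=np.array([.5037,-.193,0]);rel=P-c0;h=rel@H;y=rel@Y
    roi=(abs(h)<.06)&(abs(y)<.045)
    f=roi&(P[...,2]<.020)&(P[...,2]>.006)&(abs(h)<.042)&(abs(y)<.032)
    top=roi&(P[...,2]>.027)&(P[...,2]<.037)
    print(n,"floor h",np.percentile(h[f],[1,5,50,95,99]).round(4),"y",np.percentile(y[f],[1,5,50,95,99]).round(4))
    k=top&(abs(y)<.018); print(" top |y|<18: h<0 max",np.percentile(h[k&(h<0)],97).round(4),"h>0 min",np.percentile(h[k&(h>0)],3).round(4))
    k=top&(abs(h)<.02); print(" top |h|<20: y<0 max",np.percentile(y[k&(y<0)],97).round(4),"y>0 min",np.percentile(y[k&(y>0)],3).round(4))
P=cloud(d);rel=P-c0;h=rel@H;y=rel@Y;I=d["img"].astype(int).sum(2)
k=(abs(h)<.08)&(abs(y)<.06)&(I<150)&(P[...,2]>.055)&(P[...,2]<.12)
print("pack near face y",np.percentile(y[k],[3,50]).round(4),"h",np.percentile(h[k],[.5,2,50,98,99.5]).round(4),"zmin",np.percentile(P[...,2][k],1))
print("tcp in cavity axes",(t-c0)@H,(t-c0)@Y)
v,u=[int(a) for a in proj(d,c0)[::-1]];print(u,v)
b=d["img"][v-90:v+40,u-70:u+80]
cv2.imwrite("pics/ins.png",cv2.resize(b,None,fx=4.5,fy=4.5,interpolation=2)[...,::-1])
E
python3 m.py
```

```text
13.1833 [ 0.5083 -0.1916  0.1047] [-3.135 -0.186  0.   ] yaw 0.11831854857083357 [ 0.2  0.  -4.8] 0.552
-80 4 h [-0.039  0.021] y [0.018 0.024]
-40 36 h [-0.041  0.018] y [-0.026 -0.017]
-32 62 h [-0.043  0.017] y [-0.026 -0.015]
-24 58 h [-0.044  0.019] y [-0.025 -0.014]
-16 57 h [-0.041  0.017] y [-0.025 -0.015]
-8 58 h [-0.043  0.018] y [-0.027 -0.015]
0 58 h [-0.043  0.017] y [-0.025 -0.015]
8 63 h [-0.042  0.019] y [-0.026 -0.016]
16 52 h [-0.042  0.014] y [-0.025 -0.016]
24 65 h [-0.043  0.02 ] y [-0.026 -0.016]
32 52 h [-0.044  0.018] y [-0.026 -0.013]
40 39 h [-0.041  0.019] y [-0.027 -0.017]
48 41 h [-0.043  0.016] y [-0.036 -0.012]
56 56 h [-0.043  0.019] y [-0.037 -0.015]
-x edge lean deg 0.65 h at tcp -0.0421
+x edge lean deg 0.63 h at tcp 0.0167
side0 floor h [-0.0406 -0.0355 -0.0028  0.028   0.0307] y [-0.0096 -0.0072  0.0113  0.0266  0.0282]
 top |y|<18: h<0 max -0.0367 h>0 min 0.0323
 top |h|<20: y<0 max -0.0284 y>0 min 0.0233
top0 floor h [-0.0364 -0.0314  0.0016  0.0328  0.0354] y [-0.0274 -0.0256 -0.0035  0.0199  0.022 ]
 top |y|<18: h<0 max -0.036 h>0 min 0.0358
 top |h|<20: y<0 max -0.0274 y>0 min 0.0261
pack near face y [-0.0249 -0.0218] h [-0.0404 -0.0395 -0.0078  0.0237  0.0246] zmin 0.06827543669806231
tcp in cavity axes 0.00478301436033609 0.000847771415158514
268 269
```

View pics/ins.png

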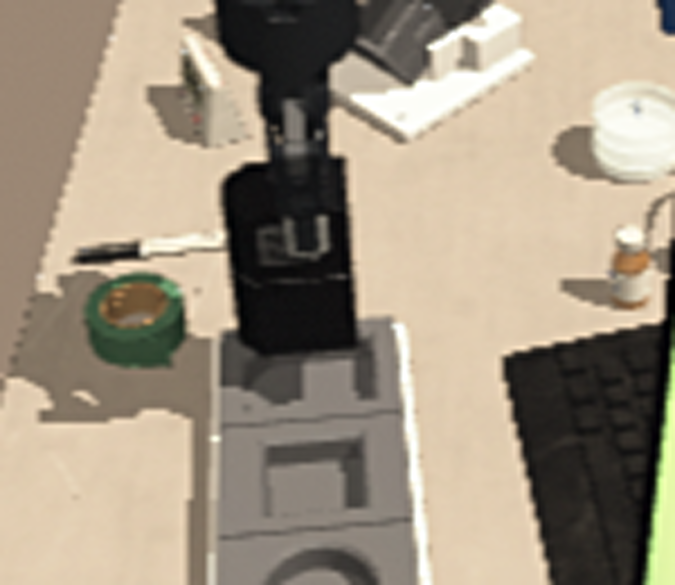

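The pack is upright over the leftmost insert, its bottom edge at about crop y=350, x from 240 to 355. The cavity's right wall is near crop x=375. I'll measure the edges at subpixel level.

```bash
cat > e.py <<'E'
from h import *
hd=.119;H=np.array([np.cos(hd),np.sin(hd),0]);Y=np.array([-H[1],H[0],0]);c0=np.array([.5037,-.193,0])
d=np.load("side7.npz");I=d["img"].astype(float).sum(2)
def cross(u0,u1,v):
    s=I[v,u0:u1];th=(s.min()+np.percentile(s,90))/2;k=np.where(s<th)[0];a,b=k[0],k[-1]
    l=u0+a-(th-s[a])/(s[a-1]-s[a]) if a else u0; r=u0+b+(th-s[b])/(s[b+1]-s[b]) if b+1<len(s) else u1
    return l,r
for v in range(228,262,3):
    print(v,np.round(cross(240,290,v),2),I[v,246:284:2].astype(int))
# predicted pack centre from the bottom corners
t=np.array([.5083,-.1916,.1047])
for cen in(-.008,-.011,-.014):
    for zz in(.066,.10):
        p=[t+H*(cen+x)+Y*y+[0,0,zz-t[2]] for x,y in((.035,-.024),(.035,.024),(-.021,-.024),(-.035,-.010))]
        print(cen,zz,[tuple(np.round(proj(d,q),1)) for q in p])
# cavity predicted px (mouth after chamfer, z .032)
a=np.load("side0.npz")
print("cav",[tuple(np.round(proj(a,c0+H*x+Y*y+[0,0,.029]),1)) for x,y in((.037,-.026),(.037,.026),(-.023,-.026),(-.037,-.012),(-.037,.012))])
J=a["img"].astype(int).sum(2)
for v in range(252,278,3): print(v,J[v,240:300:2])
E
python3 e.py
```

```text
228 [247.37 275.26] [614  84  35  43  40  37  46  91 256  64  84 235 286  34  45 516 610 607
 610]
231 [248.   275.42] [707 329  23  35  46 141  92 108 246  72  79 180 294  42  43 507 605 610
 609]
234 [247.65 275.52] [381 273  16  41  40 146 108 143 270  92  75 179 291  48  28 488 614 614
 617]
237 [248.47 275.81] [632 474  18  41  40 134 148 138  97  72  45  49  41  51  26 374 612 611
 612]
240 [248.67 276.  ] [610 508  45  78  41  39  38  53  53  59  51  54  87 157 197 325 621 612
 619]
243 [249.38 276.26] [614 631  84  31  42  42  42  38  45  46  47  49  46  51  39 239 625 607
 613]
246 [249.65 276.49] [611 622 223  29  40  51  51  53  49  49  50  49  47  49  43 157 624 605
 604]
249 [250.11 276.66] [600 618 343  19  40  53  48  49  49  50  50  49  49  48  45  88 576 507
 506]
252 [249.22 277.64] [567 379 235  27  37  49  56  51  49  51  52  51  51  44  45  53 369 380
 395]
255 [246.96 279.76] [460 204 224  77  29  38  48  47  48  47  45  38  43  42  43  48 156 265
 401]
258 [246.71 280.67] [452 208 226 217 180 119 145 182 181 178 210 233 236 240 242 238 191 204
 406]
261 [246.63
[... 1773 characters left out ...]
401 400 399 399
 319 214 220 382 395 453 731 582 597 605 601 609]
264 [506 345 380 467 395 401 338 369 404 400 395 397 395 398 394 397 397 401
 315 211 228 377 398 441 729 596 606 608 600 609]
267 [505 341 352 492 396 399 400 399 399 402 399 398 397 397 394 396 398 400
 400 253 271 372 397 408 755 609 604 602 598 608]
270 [499 345 368 485 395 401 364 399 402 400 402 403 403 401 399 397 393 393
 392 390 350 315 309 301 740 559 600 598 600 606]
273 [497 345 413 476 307 317 314 296 318 354 376 397 398 399 396 398 400 403
 401 399 400 396 398 385 749 667 596 599 602 610]
276 [494 337 490 685 393 400 399 403 398 407 410 409 406 409 407 405 384 335
 312 282 403 396 399 387 653 709 598 604 599 598]
```

```bash
python3 - <<'E'
from h import *
from plant import cams,sensors
hd=.119;H=np.array([np.cos(hd),np.sin(hd),0]);Y=np.array([-H[1],H[0],0]);c0=np.array([.5037,-.193,0])
a=np.load("side0.npz")
for nm,p in dict(gap=(0,-.041,.032),farmouth=(0,.026,.029),farchamf=(0,.029,.032),farfloor=(0,.026,.012)).items():
    print(nm,[tuple(np.round(proj(a,c0+H*x+Y*p[1]+[0,0,p[2]]),1)) for x in(-.035,0,.035)])
J=a["img"].astype(int).sum(2)
for u in(250,258,266,274,284): print(u,dict(zip(range(250,278),J[250:278,u])))
d=np.load("side7.npz");I=d["img"].astype(int).sum(2);print("pack col",[(u,[int(x) for x in I[252:262,u]]) for u in(256,260,266,272)])
e=cams.read_camera("top");np.savez("top7.npz",**e);P=cloud(e);o=sensors.get_obs();t=o["tcp_pos"];rel=P-t;h=rel@H;y=rel@Y
k=(abs(h)<.07)&(abs(y)<.06)&(P[...,2]>.155)&(P[...,2]<.185)
print("top cam pack top n",k.sum(),t)
if k.sum(): print(np.percentile(h[k],[1,50,99]),np.percentile(y[k],[1,50,99]),np.percentile(P[...,2][k],[5,50,95]))
E
```

```text
gap [(np.float64(254.7), np.float64(272.9)), (np.float64(268.2), np.float64(271.7)), (np.float64(281.6), np.float64(270.6))]
farmouth [(np.float64(254.7), np.float64(255.7)), (np.float64(267.6), np.float64(254.6)), (np.float64(280.4), np.float64(253.6))]
farchamf [(np.float64(254.6), np.float64(254.1)), (np.float64(267.5), np.float64(253.1)), (np.float64(280.3), np.float64(252.0))]
farfloor [(np.float64(255.3), np.float64(260.2)), (np.float64(268.0), np.float64(259.1)), (np.float64(280.7), np.float64(258.1))]
250 {250: np.int64(609), 251: np.int64(606), 252: np.int64(429), 253: np.int64(384), 254: np.int64(394), 255: np.int64(397), 256: np.int64(400), 257: np.int64(400), 258: np.int64(398), 259: np.int64(394), 260: np.int64(401), 261: np.int64(404), 262: np.int64(401), 263: np.int64(404), 264: np.int64(401), 265: np.int64(400), 266: np.int64(397), 267: np.int64(399), 268: np.int64(403), 269: np.int64(399), 270: np.int64(401), 271: np.int64(402), 272: np.int64(396), 273: np.int64(317), 274: np.int64(397), 275: np.int64(399), 276: np.int64(400), 277: np.int64(399)}
258 {250: np.int64(6
[... 1822 characters left out ...]
7: np.int64(390), 258: np.int64(392), 259: np.int64(393), 260: np.int64(396), 261: np.int64(395), 262: np.int64(395), 263: np.int64(395), 264: np.int64(398), 265: np.int64(396), 266: np.int64(392), 267: np.int64(397), 268: np.int64(401), 269: np.int64(395), 270: np.int64(309), 271: np.int64(394), 272: np.int64(401), 273: np.int64(398), 274: np.int64(400), 275: np.int64(395), 276: np.int64(399), 277: np.int64(398)}
pack col [(256, [49, 53, 47, 38, 35, 46, 119, 158, 153, 168]), (260, [51, 50, 52, 47, 46, 73, 182, 185, 211, 223]), (266, [52, 54, 45, 45, 45, 116, 210, 307, 409, 407]), (272, [44, 48, 47, 42, 74, 227, 240, 377, 405, 397])]
top cam pack top n 0 [ 0.50853762 -0.19100086  0.10464137]
```

arm_command([
  {"fingers": -1, "linear": [0.0068, -0.0015, 0], "roll": 0},
  {"fingers": -1, "linear": [0.0068, -0.0015, -0.015], "roll": 0},
  {"fingers": -1, "linear": [0.0068, -0.0015, -0.03], "roll": 0},
  {"fingers": -1, "linear": [0.0068, -0.0015, -0.038], "roll": 0},
  {"fingers": -1, "linear": [0.0068, -0.0015, -0.038], "roll": 0},
])

```text
clock: 13.7
tcp_pos: [0.5134, -0.1922, 0.0728]
eef_rot: [-3.134, -0.188, 0.004]
ft_force: [-0.2, -0.5, -4.1]
gripper_width: 0.554
grasp_force: 32.6
```

arm_command([
  {"fingers": -1, "linear": [0, 0, -0.003], "roll": 0},
  {"fingers": -1, "linear": [0, 0, -0.006], "roll": 0},
  {"fingers": -1, "linear": [0, 0, -0.009], "roll": 0},
  {"fingers": -1, "linear": [0, 0, -0.009], "roll": 0},
])

```text
clock: 14.03
tcp_pos: [0.514, -0.1935, 0.067]
eef_rot: [3.136, 0.186, 0.0]
ft_force: [-0.3, -0.6, -3.7]
gripper_width: 0.561
grasp_force: 32.6
```

arm_command([
  {"fingers": -1, "linear": [0, 0, -0.003], "roll": 0},
  {"fingers": -1, "linear": [0, 0, -0.006], "roll": 0},
  {"fingers": -1, "linear": [0, 0, -0.009], "roll": 0},
  {"fingers": -1, "linear": [0, 0, -0.009], "roll": 0},
])

```text
clock: 14.37
tcp_pos: [0.5136, -0.1934, 0.0594]
eef_rot: [-3.136, -0.186, 0.001]
ft_force: [0.2, 0.7, -4.3]
gripper_width: 0.555
grasp_force: 32.6
```

Bottom about 21 mm up, inside the cavity with no contact. Continuing.

arm_command([
  {"fingers": -1, "linear": [0, 0, -0.003], "roll": 0},
  {"fingers": -1, "linear": [0, 0, -0.006], "roll": 0},
  {"fingers": -1, "linear": [0, 0, -0.009], "roll": 0},
  {"fingers": -1, "linear": [0, 0, -0.011], "roll": 0},
  {"fingers": -1, "linear": [0, 0, -0.011], "roll": 0},
])

```text
clock: 14.78
tcp_pos: [0.514, -0.1935, 0.051]
eef_rot: [-3.136, -0.186, 0.0]
ft_force: [0.3, 0.8, -4.2]
gripper_width: 0.554
grasp_force: 32.6
```

arm_command([
  {"fingers": -1, "linear": [0, 0, -0.0015], "roll": 0},
  {"fingers": -1, "linear": [0, 0, -0.003], "roll": 0},
  {"fingers": -1, "linear": [0, 0, -0.0035], "roll": 0},
  {"fingers": -1, "linear": [0, 0, -0.0035], "roll": 0},
])

```text
clock: 15.12
tcp_pos: [0.5142, -0.1935, 0.0508]
eef_rot: [3.135, 0.187, 0.001]
ft_force: [-3.0, 2.6, 14.2]
gripper_width: 0.556
grasp_force: 34.8
```

Contact at the expected floor height (TCP z 0.0508). I'll relax the press and release.

arm_command([
  {"fingers": -1, "linear": [0, 0, 0.002], "roll": 0},
  {"fingers": 0.3, "linear": [0, 0, 0.002], "roll": 0},
  {"fingers": 0.6, "linear": [0, 0, 0.002], "roll": 0},
  {"fingers": 1, "linear": [0, 0, 0.002], "roll": 0},
  {"fingers": 1, "linear": [0, 0, 0.002], "roll": 0},
  {"fingers": 1, "linear": [0, 0, 0.002], "roll": 0},
  {"fingers": 1, "linear": [0, 0, 0.002], "roll": 0},
])

```text
clock: 15.7
tcp_pos: [0.5141, -0.1937, 0.0499]
eef_rot: [3.136, 0.186, 0.0]
ft_force: [0.4, 0.9, 0.3]
gripper_width: 0.998
grasp_force: 0.0
```

arm_command([
  {"fingers": 1, "linear": [0, 0, 0.01], "roll": 0},
  {"fingers": 1, "linear": [0, 0, 0.03], "roll": 0},
  {"fingers": 1, "linear": [0, 0, 0.07], "roll": 0},
  {"fingers": 1, "linear": [0, 0, 0.12], "roll": 0},
  {"fingers": 1, "linear": [0, 0, 0.17], "roll": 0},
  {"fingers": 1, "linear": [-0.02, -0.05, 0.2], "roll": 0},
  {"fingers": 1, "linear": [-0.03, -0.1, 0.22], "roll": 0},
  {"fingers": 1, "linear": [-0.03, -0.15, 0.22], "roll": 0},
])

```text
clock: 16.37
tcp_pos: [0.4907, -0.3072, 0.2303]
eef_rot: [3.131, 0.19, 0.007]
ft_force: [1.2, 0.5, 0.7]
gripper_width: 1.002
grasp_force: 0.0
```

arm_command([
  {"fingers": 1, "linear": [-0.02, -0.05, 0], "roll": 0},
  {"fingers": 1, "linear": [-0.04, -0.1, 0], "roll": 0},
  {"fingers": 1, "linear": [-0.05, -0.15, 0], "roll": 0},
  {"fingers": 1, "linear": [-0.05, -0.2, 0], "roll": 0},
  {"fingers": 1, "linear": [-0.05, -0.2, 0], "roll": 0},
  {"fingers": 1, "linear": [-0.05, -0.2, 0], "roll": 0},
])

```text
clock: 16.87
tcp_pos: [0.4494, -0.4687, 0.2253]
eef_rot: [3.136, 0.181, 0.0]
ft_force: [0.4, 0.6, 0.5]
gripper_width: 0.999
grasp_force: 0.0
```

```bash
python3 - <<'E'
from h import *
from plant import cams,sensors
hd=.119;H=np.array([np.cos(hd),np.sin(hd),0]);Y=np.array([-H[1],H[0],0]);c0=np.array([.5037,-.193,0])
o=sensors.get_obs();print(o["clock"],o["tcp_pos"],o["gripper_width"])
for n in("top","side"):
    d=cams.read_camera(n);P=cloud(d);rel=P-c0;h=rel@H;y=rel@Y;b=np.load(n+"0.npz")
    k=(abs(h)<.07)&(abs(y)<.06)&(P[...,2]>.105)&(P[...,2]<.135)
    if k.sum()>20:
        A=np.c_[h[k],y[k],np.ones(k.sum())];c=np.linalg.lstsq(A,P[...,2][k],rcond=None)[0]
        print(n,k.sum(),"top z",np.median(P[...,2][k]).round(4),"slopes deg",np.degrees(c[:2]).round(2),"h",np.percentile(h[k],[1,99]).round(4),"y",np.percentile(y[k],[1,99]).round(4),"max z",P[...,2][(abs(h)<.04)&(abs(y)<.03)].max())
    # bystanders: image change
    for nm,p in dict(mouse=(.633,.373,.02),dish=(.703,.047,.02),vial=(.69,-.09,.03)).items():
        u,v=[int(q) for q in proj(d,np.array(p))]; s=np.s_[v-14:v+14,u-14:u+14]
        print(n,nm,np.abs(d["img"][s].astype(int)-b["img"][s]).mean().round(2))
E
```

```text
16.8667 [ 0.44936003 -0.46870924  0.22526679] 0.9993730670749422
top 478 top z 0.1174 slopes deg [ 0.09 -1.7 ] h [-0.0335  0.0342] y [-0.0295  0.0285] max z 0.12519590926607632
top mouse 5.5
top dish 10.15
top vial 9.6
side 452 top z 0.1181 slopes deg [0.83 8.43] h [-0.0368  0.0308] y [-0.0325  0.0223] max z 0.12380238049414476
side mouse 0.63
side dish 0.4
side vial 0.92
```

```bash
python3 -c "
from plant import r
print(r.close_job())"
```

```text
the job is handed in; nothing more can be done
None
```

The pack is out of the charger, standing upright and fully home in the cut cavity (top measured at about 118 mm, as expected) and released; I tilted it upright by pressing its lower edge on the open bench, the mouse, dish stack and vial look unmoved, and I handed the job in at about 17 s with no verdict returned.

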